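# Clear the jammed gate bar and load the boring fixture

## Robot

A 7-joint arm with a two-finger parallel gripper is mounted at the origin on the work surface. World frame = base frame: x ahead of the robot, y to its left, z up, the work surface at z = 0. Lengths are in m, angles in rad, forces in N, time in s.
With the tool pointing down it reaches from about 0.35 to 0.9 m from the base axis. Payload 8.1 kg.
Tool frame: the origin (TCP) lies midway between the tips of the shut fingers; the grasp point (between the pads) lies 19 mm behind it; z points along the fingers, y is the line along which they close (so a half turn about z gives the same grasp; the last joint's range is limited). The gripper opens to 85 mm and grips with 20 to 120 N. Pads are 22 mm wide; open, the fingers measure 114 mm over their backs; the gripper's body (76 mm by 85 mm) begins 54 mm behind the grasp point. The pads swing forward as they close: fully open they stand 13 mm farther back than shut.
Start: joints at [-1.386, 0.434, 0.025, 1.573, -0.012, 1.134, -0.075], TCP at [0.177, 0.599, 0.206] pointing down, gripper open.
Joint ranges: [-2.62, 2.62], [-0.44, 2.09], [-1.27, 1.32], [0.08, 2.57], [-1.32, 4.46], [0.12, 2], [-2.74, 2.74]. Speed limits (rad/s): [2.22, 2.22, 3.01, 3.01, 3.14, 3.14, 3.14].

## Interface

Orientations are given as a unit quaternion [w, x, y, z].
In Python, from bench import ctrl gives the robot as it stands.
- The arm moves only by the tool drive_tool, never from a script. Its argument "moves" is a list that holds one entry, the list of rows, each a list of 5 numbers: the shift along the world's x, y, z scaled (see below), then the turn about the world's z scaled (see below), then the opening, from -1 (shut) to 1 (fully open). In form: [[[dx, dy, dz, spin, gripper], ...]]. A call has 1 to 12 rows; each row shifts and turns the commanded pose from where the row before left it; what a row does not reach is not made up. The controller multiplies each number of a shift by 0.04 m and each number of a turn by 180 degrees. A row lasts 1/12 s, in which the tool goes at most 41.7 mm and 7.16 degrees, less where a joint would pass 70% of its speed; a pose out of reach is approached as far as the arm can. A call with a number of a shift or a turn outside -1 to 1 is refused whole. A call with a gripper value outside its range is refused whole. The fingers move at their own pace and stop on an object; the grip force is fixed at half the most. Time passes only in rows, so rows that do not move let the fingers close. It gives the time, the measured TCP pose, the force, the opening and the grip force at its end, in the units of the state.
- ctrl.sense(): the state, without advancing time (a new reading comes with each control period).
- ctrl.read_camera(name): name is "scene" or "top" or "wrist"; returns (picture, depth): 400x640x3 uint8, blue, green, red; 400x640 float32, m along the optical axis (not along the pixel's ray), 0 where there is no reading.
- ctrl.camera_info(name): a dict with "fx", "fy", "cx", "cy" (pixels), "view" (4x4, takes a point from world to camera coordinates). Camera axes: x right, y up, looking along -z (the intrinsics and any distortion apply to the point x, -y, -z); pixel columns grow to the right and rows downward; lengths in m; the calibration is good to about 2 mm. A picture is of the moment at which its call begins: read the wrist's pose just before it. camera_info takes no time and is no camera call; for the wrist camera it gives the pose at the moment of the call.
- ctrl.finish_job(): hands the job in; it is judged then, once.
The state is a dict: "time_s": time; "joint_pos": joint angles; "dq": joint speeds; "joint_torque": joint torques, N m; "ee_pos": TCP position; "tcp_rot": TCP orientation; "contact_force": force on the tool from outside, world axes, zero at the start; "moment": the same for the moment, N m; "grip_width": finger opening in m; "grip_force": force on a finger pad.
Only numpy, scipy, OpenCV 4.12 (cv2) and the standard library are available. Lean on these libraries where they do the work, as an engineer would, in place of code of your own. Each camera call takes 0.05 s, during which the arm holds its last target. There are 200 camera calls.

## Task

The steel gate bar is jammed in the two clips of the boring fixture: with the mallet, drive it out towards the open front with light taps on the backs of its two blue ends in turn, a few millimetres at a time so that it stays nearly square, and leave the gripper off the bar until both ends are clear of the clips. Then lay the bar along the plywood board, stand the mallet back upright on its rubber mat, and slide every long wooden blank flat into a bay of its own, under the red sprung roller arm and right up against the back stop, so that the roller bears on it. Leave the jar, the chuck key and the brush alone.

Things in the scene. Friction and masses are not known exactly. Their poses are not given: they have to be found in the camera images.
- fixture: Boring fixture, fixed: 240 x 280 mm aluminium plate on a grey riser, plate top 60 mm above the bench. Origin: at bench height; x points from the open loading front to the back stop, y left, z up. In its frame (mm): plate x -115 to 125, y -140 to 140; back stop's front face at x = 80, 24 high above the plate; three bays along x, centre lines y = 72, 0, -72; highest parts (arms) 75 above the plate.
- clip_left (a point): Left of two dark C-clips for the gate bar, at fixture x = -36, y = 130 mm, point at the bar's top, 88 mm above the bench. Clip 20 mm wide in y, 40 mm high above the plate, shut at the back (x = -20), open to the front. Its lip presses on the bar's top from x = -52 to -20 mm. Each clip grips with 10 to 20 N of friction: a tap on one end turns the bar about the other clip, and it stays where left.
- clip_right (a point): The same at y = -130 mm.
- bar_mid (a point): Gate bar, loose but jammed: steel, 34 (x) x 360 (y) x 28 mm (z), 0.45 kg, last 33 mm of each end blue. Point: its centre; y along the bar. Home: centre at fixture x = -37, y = 0, flat on the plate, axes as the fixture's, back face at x = -20. The ends stick out beyond clips and plate (y = 140 to 180): strike their back faces there, towards -x. An end is clear once 33 mm forward; then the bar is loose.
- bar_left (a point): Point on the bar's axis 165 mm from its centre, in its +y end, half-way up.
- bar_right (a point): The same in its -y end.
- mallet_grip (a point): Stubby soft-faced mallet, loose, 0.30 kg, standing on its head: orange head 80 mm long (x; the +-x ends are the striking faces) x 44 (y) x 44 high, square wooden handle 24 x 24 mm rising from the head's middle to 125 mm above the foot. Point: on the handle's axis 95 mm above the foot, 73 mm above the head's centre, 30 mm below the handle's top; x along the head, z up the handle.
- mat: Black rubber mat 190 x 190 x 4 mm, fixed on the bench at the right, the mallet's place. Origin: centre of its underside.
- board: Plywood board 80 (x) x 385 (y) x 9 mm, fixed on the bench in front of the fixture, the place for the bar. Origin: centre of its underside; y axis along it.
- bay0 (a point): Where a blank's centre is when fully home in the left bay: fixture x = 15, y = 72 mm, 77 mm above the bench. Each bay has two guide strips 10 mm high, 50 mm apart, from x = 10 to 80 mm, and a free-spinning white roller, 32 mm diameter, 20 mm wide, axle at x = 45 mm, its underside 27 mm above the plate at rest. A home blank's front part, x = -50 to 10 mm, is free to be gripped.
- bay1 (a point): The same for the middle bay, y = 0.
- bay2 (a point): The same for the right bay, y = -72 mm.
- blank0_mid (a point): Dark wooden blank, loose, 130 (x) x 38 (y) x 34 mm (z), 0.16 kg; two or three of them lie flat on the bench at the left, the rest are absent. Point: its centre; x axis along its length (both ends alike).
- blank1_mid (a point): Another blank like blank0; may be absent.
- blank2_mid (a point): Another blank like blank0; may be absent.
- holddown0 (a joint): Sprung red roller arm of the left bay, hinged behind the back stop and reaching forward: angle in rad, 0 at rest (down on its stop), grows as the roller rises; about 0.1 with a blank under it. It presses with 6 to 8 N at the roller; a blank pushed in level towards the back stop lifts it by itself (10 to 20 N of push).
- holddown1 (a joint): The same of the middle bay.
- holddown2 (a joint): The same of the right bay.
- waxjar_mid (a point): Bystander: wax jar, 60 mm diameter, 70 mm high, standing; point at mid height. Leave alone.
- chuckkey: Bystander: lathe chuck key, T-shaped, 120 x 100 mm, 22 mm high, lying on the bench. Leave alone.
- brush: Bystander: bench brush lying on the bench. Leave alone.
Not all that is in view belongs to the job. What is shaped like the part that bears blank2_mid but green or purple is not meant.

How it is judged:
By the outcome, as a careful person would: the job done as asked, in the order asked, and still so for the second after the job is handed in, with the robot touching nothing.
Of blank0, blank1, blank2 only 2 to 3 are there at a start; the rules pass over those that are not, and their reading is None.
At some moment in a run one of blank0, blank1, blank2 may be knocked a few centimetres aside while the robot is not near it.
It also fails if it takes over 210 s, if anything falls off the work surface, if the arm or the gripper's body presses on something with over 40 N, if the wrist force passes 120 N, or if a joint passes its speed limit or range.

## Working session

There is one attempt and no reset: what is moved stays moved. The work goes in short steps, Python scripts to look and compute and a tool call to move; the robot and the scene stay as the last step left them, time stands still between calls to the robot, and variables do not carry over. Pictures are saved under pics/ and viewed, at most 14 in all, crops included, and the job is handed in when it is done.

Besides the shell and the picture viewer there is one more tool, called after "Emit:" by a JSON object that holds its "fn" and its "kwargs". drive_tool: Moves the arm, as the interface text tells. Shifts and turns lie within -1 to 1; 1 stands for 0.04 m of shift or 180 degrees of turn. Its arguments: {"type":"object","properties":{"moves":{"type":"array"}},"required":["moves"]}

```bash
mkdir -p pics; ls; cat > h.py <<'E'
import numpy as np, cv2
from bench import ctrl
def shot(name,fn=None):
    info=ctrl.camera_info(name); im,d=ctrl.read_camera(name)
    np.savez('/tmp/%s.npz'%name,im=im,d=d,view=info['view'],K=[info[k] for k in('fx','fy','cx','cy')])
    if fn: cv2.imwrite('pics/'+fn,im)
    return im,d,info
def load(name):
    z=np.load('/tmp/%s.npz'%name); return z['im'],z['d'],z['view'],z['K']
def world(name):
    im,d,V,K=load(name); v,u=np.mgrid[0:400,0:640]
    P=np.stack([(u-K[2])/K[0]*d,-(v-K[3])/K[1]*d,-d,np.ones_like(d)],-1)
    W=P@np.linalg.inv(V).T; W=W[...,:3]; W[d==0]=np.nan
    return im,W
def atz(name,u,v,z):
    im,d,V,K=load(name); I=np.linalg.inv(V)
    r=I[:3,:3]@np.array([(u-K[2])/K[0],-(v-K[3])/K[1],-1]); o=I[:3,3]
    return o+r*(z-o[2])/r[2]
E
python3 - <<'E'
from h import *
s=ctrl.sense(); print({k:np.round(v,3) for k,v in s.items()})
for n in('top','scene'):
    im,d,i=shot(n,n+'0.png'); print(n,{k:np.round(v,3).tolist() for k,v in i.items()})
E
```

```text
pics
{'time_s': np.float64(0.0), 'joint_pos': array([-1.386,  0.435,  0.025,  1.574, -0.012,  1.134, -0.075]), 'dq': array([ 0.001, -0.   ,  0.   ,  0.002, -0.001,  0.001,  0.001]), 'joint_torque': array([-0.0000e+00, -6.7046e+01,  1.0250e+00, -3.1621e+01,  1.6000e-02,
        1.3000e-02, -0.0000e+00]), 'ee_pos': array([0.177, 0.599, 0.205]), 'tcp_rot': array([-0.   ,  0.143,  0.99 , -0.001]), 'contact_force': array([0.034, 0.234, 0.629]), 'moment': array([0.002, 0.024, 0.002]), 'grip_force': np.float64(0.0), 'grip_width': np.float64(0.085)}
top {'fx': 436.869, 'fy': 436.869, 'cx': 315.461, 'cy': 200.93, 'view': [[0.002, -1.0, -0.008, 0.002], [0.987, 0.001, 0.159, -0.553], [-0.159, -0.008, 0.987, -1.338], [0.0, 0.0, 0.0, 1.0]]}
scene {'fx': 476.392, 'fy': 476.392, 'cx': 322.419, 'cy': 196.257, 'view': [[-0.599, 0.801, 0.005, 0.335], [-0.509, -0.385, 0.77, 0.199], [0.619, 0.459, 0.638, -2.105], [0.0, 0.0, 0.0, 1.0]]}
```

View pics/top0.png

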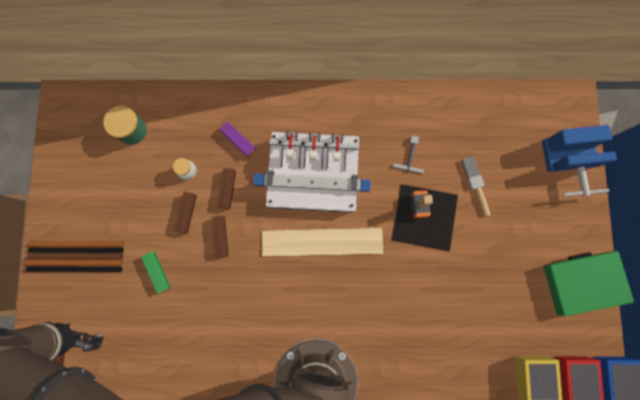

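View pics/scene0.png

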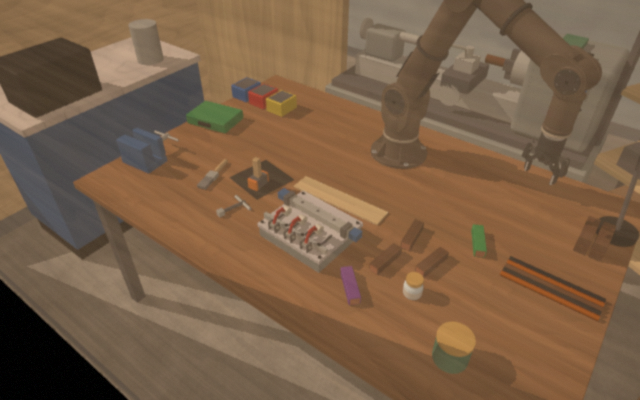

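The top view shows three dark blanks at (227,188), (185,213) and (220,237). The green (155,272) and purple (237,138) pieces have the same shape but the wrong colour, so they aren't meant. The mallet is on the mat at (424,204). I'll confirm this in an enlarged crop.

```bash
python3 - <<'E'
from h import *
im,d,V,K=load('top')
c=im[120:270,165:465]; 
cv2.imwrite('pics/crop1.png',cv2.resize(c,(798,399),interpolation=cv2.INTER_CUBIC))
im,W=world('top')
hsv=cv2.cvtColor(im,cv2.COLOR_BGR2HSV)
# height-based comps
for nm,lo,hi,box in [('blanks',.025,.045,(165,170,242,262)),('bar',.078,.096,(245,165,380,200)),('mallet top',.115,.14,(390,185,450,230)),('head',.035,.055,(390,180,450,235)),('board',.006,.013,(255,220,390,262)),('plate',.055,.065,(255,125,370,215)),('mat',.002,.008,(385,180,465,255))]:
    x0,y0,x1,y1=box; m=np.zeros(im.shape[:2],np.uint8)
    m[y0:y1,x0:x1]=((W[y0:y1,x0:x1,2]>lo)&(W[y0:y1,x0:x1,2]<hi))
    n,l,st,ce=cv2.connectedComponentsWithStats(m)
    for i in range(1,n):
        if st[i,4]<25: continue
        p=W[l==i]; r=cv2.minAreaRect((p[:,:2]*1000).astype(np.float32))
        print(nm,st[i],np.round(r[0],0),np.round(r[1],0),round(r[2],1),'z',np.round(np.median(p[:,2]),4))
E
```

```text
blanks [179 170  16   8  45] [641. 416.] [14. 47.] 25.0 z 0.036
blanks [217 170  18  38 463] [597. 292.] [ 40. 124.] 82.6 z 0.0342
blanks [174 191  22  42 506] [521. 422.] [ 41. 131.] 79.8 z 0.0339
blanks [212 215  16  42 512] [445. 308.] [131.  41.] 7.4 z 0.0342
bar [ 254  173  117   18 1233] [608.  14.] [360.  36.] 86.9 z 0.0882
mallet top [423 195   9   9  77] [ 546. -330.] [24. 24.] 88.9 z 0.1279
head [413 191  17  26 280] [ 546. -330.] [79. 46.] 3.3 z 0.0481
board [ 262  228  121   28 2293] [427. -18.] [ 84. 385.] 1.0 z 0.0093
plate [271 132  16   8 105] [763. 122.] [25. 49.] 0.7 z 0.0603
plate [298 133  12   9  71] [758.  41.] [36. 25.] 84.3 z 0.0602
plate [320 134  13   9  78] [754. -31.] [40. 25.] 83.4 z 0.0603
plate [343 136  16   8 109] [ 749. -109.] [48. 25.] 89.3 z 0.0601
plate [ 269  145   89   33 1851] [678.  11.] [280.  96.] 87.1 z 0.0603
plate [ 266  186   91   25 1623] [560.  17.] [280.  63.] 86.9 z 0.0602
mat [ 388  180   72   75 2047] [ 511. -357.] [224. 225.] 79.2 z 0.0045
mat [417 185  11   7  26] [ 604. -345.] [33. 19.] 85.1 z 0.0044
```

View pics/crop1.png

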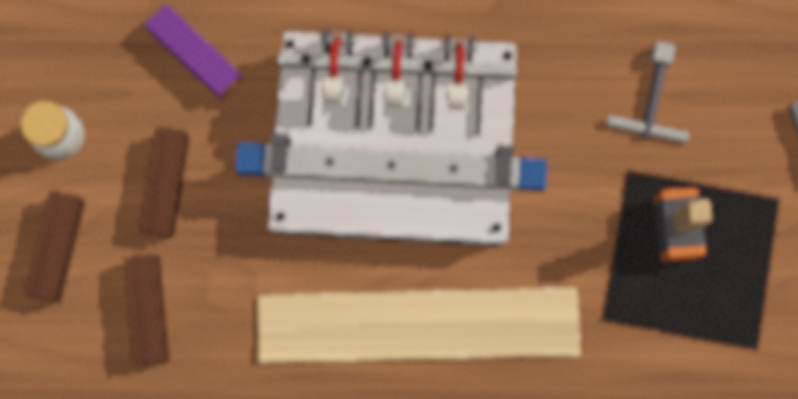

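Emit:
{"fn": "drive_tool", "kwargs": {"moves": [[[0.6, -0.75, 0.1, -0.0163, 1], [0.6, -0.75, 0.1, -0.0163, 1], [0.6, -0.75, 0.1, -0.0163, 1], [0.6, -0.75, 0.1, -0.0163, 1], [0.6, -0.75, 0.1, -0.0163, 1], [0.6, -0.75, 0.1, -0.0163, 1], [0.6, -0.75, 0.1, -0.0163, 1], [0.6, -0.75, 0.1, -0.0163, 1], [0.6, -0.75, 0.1, -0.0163, 1], [0.6, -0.75, 0.1, -0.0163, 1], [0.6, -0.75, 0.1, -0.0163, 1], [0.6, -0.75, 0.1, -0.0163, 1]]]}}

```text
time_s: 1.1
ee_pos: [0.466, 0.2375, 0.2538]
tcp_rot: [-0.0, 0.437, 0.899, -0.0]
contact_force: [0.9, 0.5, -0.3]
grip_width: 0.0857
grip_force: 0.0
```

Emit:
{"fn": "drive_tool", "kwargs": {"moves": [[[0.17, -0.9, 0, -0.0163, 1], [0.17, -0.9, 0, -0.0163, 1], [0.17, -0.9, 0, -0.0163, 1], [0.17, -0.9, 0, -0.0163, 1], [0.17, -0.9, 0, -0.0163, 1], [0.17, -0.9, 0, -0.0163, 1], [0.17, -0.9, 0, -0.0163, 1], [0.17, -0.9, 0, -0.0163, 1], [0.17, -0.9, 0, -0.0163, 1], [0.17, -0.9, 0, -0.0163, 1], [0.17, -0.9, 0, -0.0163, 1], [0.17, -0.9, 0, -0.0163, 1]]]}}

```text
time_s: 2.1
ee_pos: [0.5469, -0.1942, 0.2535]
tcp_rot: [-0.0, 0.689, 0.725, 0.0]
contact_force: [0.9, 0.8, 0.1]
grip_width: 0.0854
grip_force: 0.0
```

Emit:
{"fn": "drive_tool", "kwargs": {"moves": [[[0, -0.7, 0, 0, 1], [0, -0.7, 0, 0, 1], [0, -0.7, 0, 0, 1], [0, -0.7, 0, 0, 1], [0, -0.6, 0, 0, 1], [0, 0, 0, 0, 1], [0, 0, 0, 0, 1]]]}}

```text
time_s: 2.68
ee_pos: [0.5461, -0.3303, 0.2531]
tcp_rot: [-0.0, 0.689, 0.725, -0.001]
contact_force: [-0.0, -0.5, -0.4]
grip_width: 0.0852
grip_force: 0.0
```

Emit:
{"fn": "drive_tool", "kwargs": {"moves": [[[0, 0, -0.8, 0, 1], [0, 0, -0.8, 0, 1], [0, 0, -0.8, 0, 1], [0, 0, -0.8, 0, 1], [0, 0, -0.8, 0, 1], [0, 0, -0.4, 0, 1], [0, 0, -0.23, 0, 1], [0, 0, 0, 0, 1], [0, 0, 0, 0, -1], [0, 0, 0, 0, -1], [0, 0, 0, 0, -1], [0, 0, 0, 0, -1]]]}}

```text
time_s: 3.68
ee_pos: [0.5478, -0.329, 0.0698]
tcp_rot: [0.001, 0.688, 0.726, 0.0]
contact_force: [-0.5, 0.4, -0.0]
grip_width: 0.0386
grip_force: 0.0
```

Emit:
{"fn": "drive_tool", "kwargs": {"moves": [[[0, 0, 0, 0, -1], [0, 0, 0, 0, -1], [0, 0, 0, 0, -1], [0, 0, 0, 0, -1], [0, 0, 0, 0, -1]]]}}

```text
time_s: 4.1
ee_pos: [0.5473, -0.329, 0.0693]
tcp_rot: [0.0, 0.688, 0.726, 0.0]
contact_force: [-2.0, 0.8, 6.7]
grip_width: 0.0235
grip_force: 60.9
```

Emit:
{"fn": "drive_tool", "kwargs": {"moves": [[[0, 0, 0.65, 0, -1], [0, 0, 0.65, 0, -1], [0, 0, 0.65, -0.01, -1], [0, 0, 0.65, -0.012, -1], [0, 0, 0.65, -0.012, -1], [0.5, 0.7, 0, 0, -1], [0.5, 0.7, 0, 0, -1], [0.5, 0.7, 0, 0, -1], [0.5, 0.7, 0, 0, -1], [0.5, 0.7, 0, 0, -1], [0.5, 0.7, 0, 0, -1], [0.1, 0.08, 0, 0, -1]]]}}

```text
time_s: 5.1
ee_pos: [0.6747, -0.1481, 0.197]
tcp_rot: [-0.002, 0.722, 0.692, 0.002]
contact_force: [0.9, 2.3, -3.4]
grip_width: 0.0234
grip_force: 60.1
```

Emit:
{"fn": "drive_tool", "kwargs": {"moves": [[[0, 0, 0, 0, -1], [0, 0, 0, 0, -1], [0, 0, 0, 0, -1]]]}}

```text
time_s: 5.35
ee_pos: [0.67, -0.159, 0.1983]
tcp_rot: [-0.0, 0.726, 0.688, -0.001]
contact_force: [-0.2, -1.0, -2.9]
grip_width: 0.0237
grip_force: 60.1
```

```bash
python3 - <<'E'
from h import *
shot('top'); shot('wrist','w1.png')
im,W=world('top')
m=(W[...,2]>.05)&(W[...,2]<.19); m[:150]=0; m[260:]=0; m[:,375:]=0;m[:,340:]&=True
print(ctrl.sense()['ee_pos'])
im,d,V,K=load('top'); cv2.imwrite('pics/crop2.png',cv2.resize(im[130:230,240:440],(800,400),interpolation=cv2.INTER_CUBIC))
E
```

```text
[ 0.67014297 -0.1591951   0.19866455]
```

View pics/w1.png

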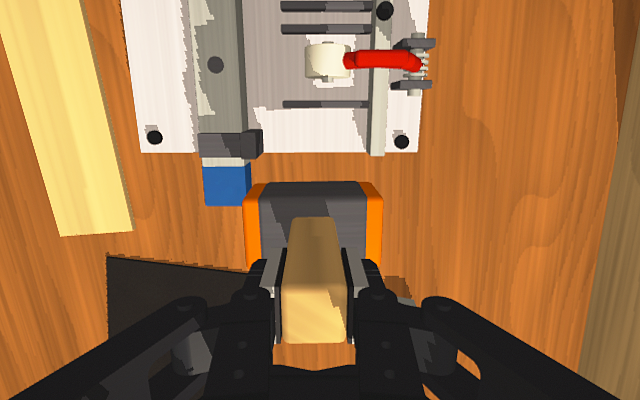

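The wrist view shows the mallet upright in the grip. Its orange front face is at about (252,225), and the blue right end of the bar at (228,185) lies ahead of it and inside the head's width. I'll descend behind the bar end.

Emit:
{"fn": "drive_tool", "kwargs": {"moves": [[[0, 0, -0.5, 0, -1], [0, 0, -0.5, 0, -1], [0, 0, -0.5, 0, -1], [0, 0, -0.5, 0, -1], [0, 0, -0.04, 0, -1], [0, 0, 0, 0, -1], [0, 0, 0, 0, -1]]]}}

```text
time_s: 6.03
ee_pos: [0.6713, -0.1585, 0.1182]
tcp_rot: [0.001, 0.726, 0.688, 0.0]
contact_force: [0.7, -0.2, -1.9]
grip_width: 0.0233
grip_force: 60.2
```

```bash
cat >> h.py <<'E'
def bar(fx=(645,12),yaw=-3.1):
    """bar ends/mallet in fixture frame (mm) from wrist depth"""
    shot('wrist'); im,W=world('wrist'); c,s=np.cos(np.radians(yaw)),np.sin(np.radians(yaw))
    D=W*1000-np.array([*fx,0]); F=np.stack([D[...,0]*c+D[...,1]*s,-D[...,0]*s+D[...,1]*c,D[...,2]],-1)
    hsv=cv2.cvtColor(im,cv2.COLOR_BGR2HSV)
    blue=(hsv[...,0]>100)&(hsv[...,0]<125)&(hsv[...,1]>120)&(F[...,2]>83)&(F[...,2]<93)
    org=(hsv[...,0]<16)&(hsv[...,1]>200)&(hsv[...,2]>150)&(F[...,2]>87)&(F[...,2]<105)&(abs(F[...,1])>130)
    for n,m in(('blue',blue),('orange',org)):
        p=F[m]
        if len(p): print(n,len(p),'x',np.round(np.percentile(p[:,0],[1,99]),1),'y',np.round(np.percentile(p[:,1],[1,99]),1),'z',round(np.median(p[:,2]),1))
    S=ctrl.sense(); p=S['ee_pos']*1000-np.array([*fx,0]); print('tcp fix',np.round([p[0]*c+p[1]*s,-p[0]*s+p[1]*c,p[2]],1),'t',S['time_s'],np.round(S['contact_force'],1))
    return im,F
E
python3 -c "
from h import *
im,F=bar()
g=(abs(F[...,2]-88)<2.5)&(F[...,1]>-110)&(F[...,0]<0)
p=F[g]; b=np.round(p[:,1]/20)*20
for y in np.unique(b): q=p[b==y]; print(y,len(q),np.percentile(q[:,0],[2,98]).round(1))
"
```

```text
blue 3090 x [-53.8 -20.2] y [-179.8 -148.4] z 87.6
orange 1379 x [-4.3 75.2] y [-190.4 -149.5] z 96.1
tcp fix [  35.9 -168.7  118.6] t 6.0833 [-0.3  0.3 -2.3]
-100.0 2384 [-53.4 -20.9]
-80.0 2659 [-53.4 -20.9]
-60.0 2871 [-53.3 -20.9]
-40.0 112 [-53.7 -20.8]
```

Emit:
{"fn": "drive_tool", "kwargs": {"moves": [[[-0.3, 0.016, 0, 0, -1], [0, 0, 0, 0, -1], [0, 0, 0, 0, -1], [-0.2, 0.01, 0, 0, -1], [0, 0, 0, 0, -1], [0.25, -0.013, 0, 0, -1], [0, 0, 0, 0, -1], [0, 0, 0, 0, -1]]]}}

```text
time_s: 6.75
ee_pos: [0.6612, -0.1569, 0.1171]
tcp_rot: [0.0, 0.725, 0.688, 0.0]
contact_force: [-0.7, -0.5, -2.9]
grip_width: 0.0233
grip_force: 60.6
```

```bash
python3 -c "
from h import *
bar()"
```

```text
blue 3050 x [-55.  -21.6] y [-179.8 -148.4] z 87.6
orange 1410 x [-13.9  65.4] y [-189.  -148.4] z 94.9
tcp fix [  24.8 -167.9  116.9] t 6.8 [ 0.3  0.6 -3.1]
```

Emit:
{"fn": "drive_tool", "kwargs": {"moves": [[[-0.34, 0.018, 0, 0, -1], [0, 0, 0, 0, -1], [0.35, -0.019, 0, 0, -1], [0, 0, 0, 0, -1], [0, 0, 0, 0, -1]]]}}

```text
time_s: 7.22
ee_pos: [0.6612, -0.157, 0.1167]
tcp_rot: [-0.0, 0.725, 0.688, -0.0]
contact_force: [-0.2, -1.0, -3.3]
grip_width: 0.0233
grip_force: 61.3
```

```bash
python3 -c "
from h import *
bar()"
```

```text
blue 3078 x [-60.1 -26.7] y [-179.4 -148.1] z 87.6
orange 1389 x [-13.7  65.6] y [-189.1 -148.5] z 94.4
tcp fix [  24.8 -168.   116.7] t 7.2667 [ 0.8  0.9 -2.2]
```

Emit:
{"fn": "drive_tool", "kwargs": {"moves": [[[0.1, 0, 0.9, 0, -1], [0, 0, 0.9, 0, -1], [0, 0, 0.9, 0, -1], [0.05, 0.932, 0, 0, -1], [0.05, 0.932, 0, 0, -1], [0.05, 0.932, 0, 0, -1], [0.05, 0.932, 0, 0, -1], [0.05, 0.932, 0, 0, -1], [0.05, 0.932, 0, 0, -1], [0.05, 0.932, 0, 0, -1], [0.05, 0.932, 0, 0, -1], [0.07, 0.932, 0, 0, -1]]]}}

```text
time_s: 8.27
ee_pos: [0.6832, 0.1798, 0.2248]
tcp_rot: [-0.0, 0.726, 0.688, -0.0]
contact_force: [-0.2, -1.1, -3.2]
grip_width: 0.0231
grip_force: 61.2
```

Emit:
{"fn": "drive_tool", "kwargs": {"moves": [[[0, 0, 0, 0, -1], [0, 0, 0, 0, -1], [0, 0, 0, 0, -1]]]}}

```text
time_s: 8.52
ee_pos: [0.6837, 0.1776, 0.2246]
tcp_rot: [0.0, 0.726, 0.688, -0.001]
contact_force: [-0.1, -1.5, -3.0]
grip_width: 0.0231
grip_force: 61.3
```

```bash
python3 -c "
from h import *
bar()"
```

```text
blue 1147 x [-53.6 -20.4] y [148.6 180.2] z 87.6
tcp fix [ 30.  166.4 224.9] t 8.5667 [ 0.3 -1.1 -2.8]
```

Emit:
{"fn": "drive_tool", "kwargs": {"moves": [[[0, 0.04, -0.9, 0, -1], [0, 0, -0.9, 0, -1], [0, 0, -0.88, 0, -1], [0, 0, 0, 0, -1], [-0.1, 0.005, 0, 0, -1], [0, 0, 0, 0, -1], [0, 0, 0, 0, -1], [-0.34, 0.018, 0, 0, -1], [0, 0, 0, 0, -1], [0.25, -0.013, 0, 0, -1], [0, 0, 0, 0, -1], [0, 0, 0, 0, -1]]]}}

```text
time_s: 9.57
ee_pos: [0.6775, 0.1804, 0.119]
tcp_rot: [0.0, 0.726, 0.688, 0.001]
contact_force: [-0.5, -0.6, -3.3]
grip_width: 0.0232
grip_force: 61.6
```

```bash
python3 -c "
from h import *
bar()"
```

```text
blue 3079 x [-57.7 -24.1] y [148.  180.2] z 87.6
orange 584 x [-15.5  63.8] y [147.9 189.4] z 96.0
tcp fix [ 22.8 169.9 118.6] t 9.6167 [ 0.4 -0.5 -2.9]
```

Emit:
{"fn": "drive_tool", "kwargs": {"moves": [[[-0.35, 0.019, 0, 0, -1], [0, 0, 0, 0, -1], [0.25, -0.013, 0, 0, -1], [0, 0, 0, 0, -1], [0, 0, 0, 0, -1], [-0.33, 0.018, 0, 0, -1], [0, 0, 0, 0, -1], [0.3, -0.016, 0, 0, -1], [0, 0, 0, 0, -1], [0, 0, 0, 0, -1]]]}}

```text
time_s: 10.45
ee_pos: [0.6711, 0.1807, 0.1174]
tcp_rot: [-0.0, 0.726, 0.688, -0.0]
contact_force: [0.2, -0.4, -2.6]
grip_width: 0.023
grip_force: 61.7
```

```bash
python3 -c "
from h import *
bar()"
```

```text
blue 3130 x [-67.4 -33.6] y [147.8 180.1] z 87.5
orange 563 x [-21.9  57.4] y [148.5 189.3] z 94.5
tcp fix [ 16.7 169.9 117.3] t 10.5 [-0.8  0.3 -2.8]
```

Emit:
{"fn": "drive_tool", "kwargs": {"moves": [[[0, 0, 0.9, 0, -1], [0, 0, 0.9, 0, -1], [0, 0, 0.9, 0, -1], [-0.03, -0.939, 0, 0, -1], [-0.03, -0.939, 0, 0, -1], [-0.03, -0.939, 0, 0, -1], [-0.03, -0.939, 0, 0, -1], [-0.03, -0.939, 0, 0, -1], [-0.03, -0.939, 0, 0, -1], [-0.03, -0.939, 0, 0, -1], [-0.03, -0.939, 0, 0, -1], [-0.04, -0.939, 0, 0, -1]]]}}

```text
time_s: 11.5
ee_pos: [0.6593, -0.1585, 0.2256]
tcp_rot: [-0.001, 0.725, 0.688, -0.0]
contact_force: [0.8, 0.3, -2.9]
grip_width: 0.0231
grip_force: 61.7
```

Emit:
{"fn": "drive_tool", "kwargs": {"moves": [[[0, 0, 0, 0, -1], [0, 0, 0, 0, -1], [0, 0, 0, 0, -1], [0, 0, -0.9, 0, -1], [0, 0, -0.9, 0, -1], [0, 0, -0.88, 0, -1], [0, 0, 0, 0, -1], [0, 0, 0, 0, -1], [0, 0, 0, 0, -1]]]}}

```text
time_s: 12.25
ee_pos: [0.6615, -0.1566, 0.1205]
tcp_rot: [0.001, 0.725, 0.689, 0.001]
contact_force: [0.5, -1.3, -1.2]
grip_width: 0.0231
grip_force: 61.7
```

```bash
python3 -c "
from h import *
bar()"
```

```text
blue 2983 x [-58.1 -24.7] y [-179.6 -148.3] z 87.6
orange 1390 x [-13.6  65.9] y [-188.5 -148. ] z 98.1
tcp fix [  26.1 -168.   121.3] t 12.3 [-0.6 -0.8 -2.1]
```

Emit:
{"fn": "drive_tool", "kwargs": {"moves": [[[-0.09, 0.005, -0.09, 0, -1], [0, 0, 0, 0, -1], [0, 0, 0, 0, -1], [-0.35, 0.019, 0, 0, -1], [0, 0, 0, 0, -1], [0.24, -0.013, 0, 0, -1], [0, 0, 0, 0, -1], [0, 0, 0, 0, -1], [-0.35, 0.019, 0, 0, -1], [0, 0, 0, 0, -1], [0.25, -0.013, 0, 0, -1], [0, 0, 0, 0, -1]]]}}

```text
time_s: 13.3
ee_pos: [0.6491, -0.1563, 0.1151]
tcp_rot: [0.0, 0.725, 0.688, 0.0]
contact_force: [0.1, 0.4, -4.1]
grip_width: 0.023
grip_force: 61.8
```

```bash
python3 -c "
from h import *
bar()"
```

```text
blue 3130 x [-69.7 -36.2] y [-179.3 -147.9] z 87.6
orange 1365 x [-26.1  53.5] y [-188.8 -148.4] z 92.7
tcp fix [  12.4 -168.   114.8] t 13.35 [-0.1  0.7 -3.3]
```

Emit:
{"fn": "drive_tool", "kwargs": {"moves": [[[0, 0, 0.9, 0, -1], [0, 0, 0.9, 0, -1], [0, 0, 0.9, 0, -1], [0.064, 0.931, 0, 0, -1], [0.064, 0.931, 0, 0, -1], [0.064, 0.931, 0, 0, -1], [0.064, 0.931, 0, 0, -1], [0.064, 0.931, 0, 0, -1], [0.064, 0.931, 0, 0, -1], [0.064, 0.931, 0, 0, -1], [0.064, 0.931, 0, 0, -1], [0.064, 0.931, 0, 0, -1]]]}}

```text
time_s: 14.35
ee_pos: [0.6705, 0.18, 0.2227]
tcp_rot: [-0.0, 0.726, 0.688, -0.001]
contact_force: [1.1, -0.9, -2.0]
grip_width: 0.0231
grip_force: 61.8
```

Emit:
{"fn": "drive_tool", "kwargs": {"moves": [[[0, 0, 0, 0, -1], [0, 0, 0, 0, -1], [0, 0, 0, 0, -1], [0, 0, -0.9, 0, -1], [0, 0, -0.9, 0, -1], [0, 0, -0.86, 0, -1], [0, 0, 0, 0, -1], [0, 0, 0, 0, -1], [0, 0, 0, 0, -1]]]}}

```text
time_s: 15.1
ee_pos: [0.6726, 0.1772, 0.1188]
tcp_rot: [0.001, 0.726, 0.688, 0.001]
contact_force: [0.6, 0.0, -2.7]
grip_width: 0.0232
grip_force: 61.8
```

```bash
python3 -c "
from h import *
bar()"
```

```text
blue 3126 x [-65.6 -32. ] y [148.1 180.3] z 87.5
orange 586 x [-20.3  59.1] y [145.7 186.3] z 95.9
tcp fix [ 19.2 166.9 119.5] t 15.15 [ 0.3 -0.5 -2.3]
```

Emit:
{"fn": "drive_tool", "kwargs": {"moves": [[[-0.09, 0.03, -0.04, 0, -1], [0, 0, 0, 0, -1], [0, 0, 0, 0, -1], [-0.35, 0.019, 0, 0, -1], [0, 0, 0, 0, -1], [0.24, -0.013, 0, 0, -1], [0, 0, 0, 0, -1], [0, 0, 0, 0, -1], [-0.35, 0.019, 0, 0, -1], [0, 0, 0, 0, -1], [0.25, -0.013, 0, 0, -1], [0, 0, 0, 0, -1]]]}}

```text
time_s: 16.15
ee_pos: [0.6599, 0.1803, 0.115]
tcp_rot: [-0.0, 0.726, 0.688, 0.0]
contact_force: [0.4, 0.2, -2.7]
grip_width: 0.0235
grip_force: 61.9
```

```bash
python3 -c "
from h import *
bar()"
```

```text
blue 3185 x [-77.3 -43.6] y [147.7 179.9] z 87.5
orange 550 x [-33.1  46.1] y [148.1 188.8] z 92.2
tcp fix [  5.1 168.7 114.8] t 16.2 [ 0.9  0.6 -4. ]
```

Emit:
{"fn": "drive_tool", "kwargs": {"moves": [[[0, 0, 0.9, 0, -1], [0, 0, 0.9, 0, -1], [0, 0, 0.9, 0, -1], [-0.023, -0.936, 0, 0, -1], [-0.023, -0.936, 0, 0, -1], [-0.023, -0.936, 0, 0, -1], [-0.023, -0.936, 0, 0, -1], [-0.023, -0.936, 0, 0, -1], [-0.023, -0.936, 0, 0, -1], [-0.023, -0.936, 0, 0, -1], [-0.023, -0.936, 0, 0, -1], [-0.023, -0.936, 0, 0, -1]]]}}

```text
time_s: 17.2
ee_pos: [0.65, -0.158, 0.2227]
tcp_rot: [-0.001, 0.726, 0.688, -0.0]
contact_force: [0.3, 0.6, -2.9]
grip_width: 0.0231
grip_force: 61.9
```

Emit:
{"fn": "drive_tool", "kwargs": {"moves": [[[0, 0, 0, 0, -1], [0, 0, 0, 0, -1], [0, 0, 0, 0, -1], [0, 0, -0.9, 0, -1], [0, 0, -0.9, 0, -1], [0, 0, -0.86, 0, -1], [0, 0, 0, 0, -1], [0, 0, 0, 0, -1], [0, 0, 0, 0, -1]]]}}

```text
time_s: 17.95
ee_pos: [0.6522, -0.1561, 0.1184]
tcp_rot: [0.001, 0.725, 0.689, 0.001]
contact_force: [0.8, -0.2, -2.6]
grip_width: 0.0234
grip_force: 61.9
```

```bash
python3 -c "
from h import *
bar()"
```

```text
blue 3027 x [-68.  -34.6] y [-179.7 -148.4] z 87.6
orange 1345 x [-23.   56.5] y [-188.4 -147.7] z 96.1
tcp fix [  16.8 -168.   119.2] t 18.0 [-0.1  0.5 -2.2]
```

Emit:
{"fn": "drive_tool", "kwargs": {"moves": [[[-0.09, 0.005, -0.04, 0, -1], [0, 0, 0, 0, -1], [0, 0, 0, 0, -1], [-0.35, 0.019, 0, 0, -1], [0, 0, 0, 0, -1], [0.24, -0.013, 0, 0, -1], [0, 0, 0, 0, -1], [0, 0, 0, 0, -1], [-0.35, 0.019, 0, 0, -1], [0, 0, 0, 0, -1], [0.25, -0.013, 0, 0, -1], [0, 0, 0, 0, -1]]]}}

```text
time_s: 19.0
ee_pos: [0.6398, -0.1557, 0.115]
tcp_rot: [0.0, 0.725, 0.688, 0.0]
contact_force: [-0.1, -0.6, -2.8]
grip_width: 0.0233
grip_force: 62.0
```

```bash
python3 -c "
from h import *
bar()"
```

```text
blue 3124 x [-79.2 -45.8] y [-179.3 -148. ] z 87.6
orange 1312 x [-35.4  44.2] y [-188.8 -148. ] z 92.7
tcp fix [   3.2 -167.9  114.8] t 19.05 [ 0.4  0.5 -3.5]
```

Emit:
{"fn": "drive_tool", "kwargs": {"moves": [[[0, 0, 0.9, 0, -1], [0, 0, 0.9, 0, -1], [0, 0, 0.9, 0, -1], [0.06, 0.931, 0, 0, -1], [0.06, 0.931, 0, 0, -1], [0.06, 0.931, 0, 0, -1], [0.06, 0.931, 0, 0, -1], [0.06, 0.931, 0, 0, -1], [0.06, 0.931, 0, 0, -1], [0.06, 0.931, 0, 0, -1], [0.06, 0.931, 0, 0, -1], [0.06, 0.931, 0, 0, -1]]]}}

```text
time_s: 20.05
ee_pos: [0.6598, 0.1805, 0.2227]
tcp_rot: [-0.0, 0.726, 0.688, -0.001]
contact_force: [1.3, 0.3, -3.4]
grip_width: 0.0231
grip_force: 62.0
```

Emit:
{"fn": "drive_tool", "kwargs": {"moves": [[[0, 0.04, 0, 0, -1], [0, 0, 0, 0, -1], [0, 0, 0, 0, -1], [0, 0, -0.9, 0, -1], [0, 0, -0.9, 0, -1], [0, 0, -0.86, 0, -1], [0, 0, 0, 0, -1], [0, 0, 0, 0, -1], [0, 0, 0, 0, -1]]]}}

```text
time_s: 20.8
ee_pos: [0.662, 0.1794, 0.1188]
tcp_rot: [0.001, 0.726, 0.688, 0.001]
contact_force: [1.1, 1.1, -2.2]
grip_width: 0.0234
grip_force: 62.0
```

```bash
python3 -c "
from h import *
bar()"
```

```text
blue 3106 x [-75.5 -42. ] y [148.2 180.4] z 87.6
orange 581 x [-31.   48.3] y [147.4 188.1] z 95.9
tcp fix [  8.4 168.6 119.4] t 20.85 [ 0.4  0.4 -2.3]
```

Emit:
{"fn": "drive_tool", "kwargs": {"moves": [[[-0.09, 0.005, -0.04, 0, -1], [0, 0, 0, 0, -1], [0, 0, 0, 0, -1], [-0.33, 0.018, 0, 0, -1], [0, 0, 0, 0, -1], [0.24, -0.013, 0, 0, -1], [0, 0, 0, 0, -1], [0, 0, 0, 0, -1], [-0.32, 0.017, 0, 0, -1], [0, 0, 0, 0, -1], [0.25, -0.013, 0, 0, -1], [0, 0, 0, 0, -1]]]}}

```text
time_s: 21.85
ee_pos: [0.6513, 0.1814, 0.115]
tcp_rot: [0.0, 0.726, 0.688, 0.0]
contact_force: [-0.0, 0.7, -2.3]
grip_width: 0.0235
grip_force: 62.0
```

```bash
python3 -c "
from h import *
bar()"
```

```text
blue 3193 x [-87.1 -53.4] y [147.5 179.8] z 87.5
orange 557 x [-41.9  37.5] y [148.6 189.4] z 92.3
tcp fix [ -3.4 169.2 114.8] t 21.9 [ 0.4  0.  -3.5]
```

Emit:
{"fn": "drive_tool", "kwargs": {"moves": [[[0, 0, 0.9, 0, -1], [0, 0, 0.9, 0, -1], [0, 0, 0.9, 0, -1], [-0.031, -0.937, 0, 0, -1], [-0.031, -0.937, 0, 0, -1], [-0.031, -0.937, 0, 0, -1], [-0.031, -0.937, 0, 0, -1], [-0.031, -0.937, 0, 0, -1], [-0.031, -0.937, 0, 0, -1], [-0.031, -0.937, 0, 0, -1], [-0.031, -0.937, 0, 0, -1], [-0.031, -0.937, 0, 0, -1]]]}}

```text
time_s: 22.9
ee_pos: [0.6385, -0.1574, 0.2228]
tcp_rot: [-0.001, 0.726, 0.688, -0.0]
contact_force: [1.3, 0.4, -3.4]
grip_width: 0.0229
grip_force: 62.0
```

Emit:
{"fn": "drive_tool", "kwargs": {"moves": [[[0, 0, 0, 0, -1], [0, 0, 0, 0, -1], [0, 0, 0, 0, -1], [0, 0, -0.9, 0, -1], [0, 0, -0.9, 0, -1], [0, 0, -0.86, 0, -1], [0, 0, 0, 0, -1], [0, 0, 0, 0, -1], [0, 0, 0, 0, -1]]]}}

```text
time_s: 23.65
ee_pos: [0.6407, -0.1555, 0.1184]
tcp_rot: [0.001, 0.725, 0.689, 0.001]
contact_force: [0.2, -1.0, -1.8]
grip_width: 0.0229
grip_force: 62.0
```

```bash
python3 -c "
from h import *
bar()"
```

```text
blue 3025 x [-77.7 -44.1] y [-179.9 -148.5] z 87.6
orange 1323 x [-34.5  45. ] y [-188.5 -147.6] z 96.1
tcp fix [   5.2 -167.9  119.1] t 23.7 [-0.4 -0.5 -1.9]
```

Emit:
{"fn": "drive_tool", "kwargs": {"moves": [[[-0.04, 0.002, -0.04, 0, -1], [0, 0, 0, 0, -1], [0, 0, 0, 0, -1], [-0.35, 0.019, 0, 0, -1], [0, 0, 0, 0, -1], [0.24, -0.013, 0, 0, -1], [0, 0, 0, 0, -1], [0, 0, 0, 0, -1], [-0.34, 0.018, 0, 0, -1], [0, 0, 0, 0, -1], [0.25, -0.013, 0, 0, -1], [0, 0, 0, 0, -1]]]}}

```text
time_s: 24.7
ee_pos: [0.6309, -0.1553, 0.1151]
tcp_rot: [0.0, 0.725, 0.688, 0.0]
contact_force: [-0.0, 0.0, -3.1]
grip_width: 0.0237
grip_force: 62.1
```

```bash
python3 -c "
from h import *
bar()"
```

```text
blue 3132 x [-92.1 -58.7] y [-179.4 -148.1] z 87.6
orange 1253 x [-44.3  35.3] y [-189.  -147.9] z 92.7
tcp fix [  -5.6 -167.9  114.9] t 24.75 [-0.2 -0.2 -3.4]
```

Emit:
{"fn": "drive_tool", "kwargs": {"moves": [[[0, 0, 0.9, 0, -1], [0, 0, 0.9, 0, -1], [0, 0, 0.9, 0, -1], [0.059, 0.934, 0, 0, -1], [0.059, 0.934, 0, 0, -1], [0.059, 0.934, 0, 0, -1], [0.059, 0.934, 0, 0, -1], [0.059, 0.934, 0, 0, -1], [0.059, 0.934, 0, 0, -1], [0.059, 0.934, 0, 0, -1], [0.059, 0.934, 0, 0, -1], [0.059, 0.934, 0, 0, -1]]]}}

```text
time_s: 25.75
ee_pos: [0.6505, 0.1824, 0.2228]
tcp_rot: [-0.0, 0.726, 0.688, -0.0]
contact_force: [1.5, -0.8, -2.7]
grip_width: 0.0231
grip_force: 62.2
```

Emit:
{"fn": "drive_tool", "kwargs": {"moves": [[[0, 0.02, 0, 0, -1], [0, 0, 0, 0, -1], [0, 0, 0, 0, -1], [0, 0, -0.9, 0, -1], [0, 0, -0.9, 0, -1], [0, 0, -0.88, 0, -1], [0, 0, 0, 0, -1], [0, 0, 0, 0, -1], [0, 0, 0, 0, -1]]]}}

```text
time_s: 26.5
ee_pos: [0.6525, 0.1802, 0.118]
tcp_rot: [0.001, 0.726, 0.688, 0.001]
contact_force: [-0.1, 0.1, -2.6]
grip_width: 0.0229
grip_force: 62.2
```

```bash
python3 -c "
from h import *
bar()"
```

```text
blue 3130 x [-85.4 -51.7] y [148.  180.3] z 87.5
orange 582 x [-40.6  38.9] y [147.5 188.3] z 95.1
tcp fix [ -1.1 168.9 118.6] t 26.55 [ 0.9  0.8 -2.6]
```

Emit:
{"fn": "drive_tool", "kwargs": {"moves": [[[-0.09, 0.005, -0.02, 0, -1], [0, 0, 0, 0, -1], [0, 0, 0, 0, -1], [-0.34, 0.018, 0, 0, -1], [0, 0, 0, 0, -1], [0.3, -0.016, 0, 0, -1], [0, 0, 0, 0, -1], [0, 0, 0, 0, -1]]]}}

```text
time_s: 27.22
ee_pos: [0.6465, 0.1817, 0.1152]
tcp_rot: [0.0, 0.726, 0.688, 0.0]
contact_force: [0.2, -0.3, -2.9]
grip_width: 0.023
grip_force: 62.2
```

```bash
python3 -c "
from h import *
bar()"
```

```text
blue 3184 x [-95.5 -62. ] y [147.5 179.8] z 87.5
orange 557 x [-46.7  32.7] y [148.5 189.5] z 92.4
tcp fix [ -8.2 169.5 115. ] t 27.2667 [-0.4 -0.9 -2.3]
```

Emit:
{"fn": "drive_tool", "kwargs": {"moves": [[[0.05, 0, 0.9, 0, -1], [0, 0, 0.9, 0, -1], [0, 0, 0.9, 0, -1], [-0.22, -0.92, 0, 0, -1], [-0.22, -0.92, 0, 0, -1], [-0.22, -0.92, 0, 0, -1], [-0.22, -0.92, 0, 0, -1], [-0.22, -0.92, 0, 0, -1], [-0.22, -0.92, 0, 0, -1], [-0.22, -0.92, 0, 0, -1], [-0.22, -0.92, 0, 0, -1], [-0.22, -0.92, 0, 0, -1]]]}}

```text
time_s: 28.27
ee_pos: [0.5676, -0.1508, 0.2231]
tcp_rot: [-0.0, 0.726, 0.688, 0.0]
contact_force: [1.4, -1.4, -3.5]
grip_width: 0.0233
grip_force: 62.2
```

Emit:
{"fn": "drive_tool", "kwargs": {"moves": [[[-0.22, -0.92, 0, 0, -1], [-0.22, -0.92, 0, 0, -1], [-0.22, -0.92, 0, 0, -1], [-0.22, -0.92, 0, 0, -1], [-0.22, -0.92, 0, 0, -1], [0, 0, 0, 0, -1], [0, 0, 0, 0, -1], [0, 0, 0, 0, -1]]]}}

```text
time_s: 28.93
ee_pos: [0.5244, -0.3331, 0.2227]
tcp_rot: [-0.0, 0.726, 0.688, 0.0]
contact_force: [1.0, 0.4, -3.1]
grip_width: 0.0227
grip_force: 62.2
```

```bash
python3 -c "
from h import *
print('mat',[atz('top',165+u/2.66,120+v/2.66,.004).round(3)[:2] for u,v in((627,172),(778,198),(605,320),(757,348),(692,260))])
print(ctrl.sense()['ee_pos'])
shot('wrist','w2.png')
im,W=world('wrist'); h=cv2.cvtColor(im,cv2.COLOR_BGR2HSV)
m=(abs(W[...,2]-.004)<.004)&(h[...,2]<60)
r=cv2.minAreaRect((W[m][:,:2]*1000).astype(np.float32)); print(r)
o=(h[...,0]<16)&(h[...,1]>215)&(W[...,2]>.1); print(np.percentile(W[o],[1,50,99],axis=0))
"
```

```text
mat [array([ 0.614, -0.276]), array([ 0.581, -0.459]), array([ 0.432, -0.244]), array([ 0.398, -0.425]), array([ 0.505, -0.351])]
[ 0.52443354 -0.33305018  0.22274559]
((530.9310913085938, -354.5039978027344), (187.5953369140625, 232.9717254638672), 79.11862182617188)
[[ 0.48484116 -0.35176715  0.16041865]
 [ 0.4946147  -0.31482207  0.18934824]
 [ 0.56486495 -0.31099116  0.20119839]]
```

View pics/w2.png

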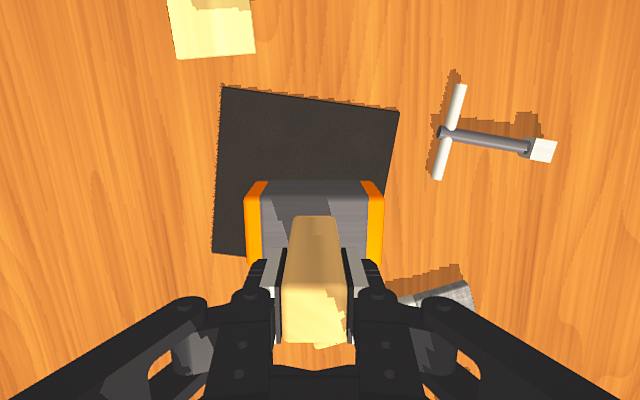

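The wrist view shows the mat from (222,87) to (398,112), with the mallet hanging above it. I'll lower it there.

Emit:
{"fn": "drive_tool", "kwargs": {"moves": [[[-0.2, -0.15, -0.9, 0, -1], [-0.18, -0.15, -0.9, 0, -1], [0, 0, -0.9, 0, -1], [0, 0, -0.6, 0, -1], [0, 0, -0.3, 0, -1], [0, 0, -0.15, 0, -1], [0, 0, 0, 0, -1], [0, 0, 0, 0, -1], [0, 0, 0, 0, -1]]]}}

```text
time_s: 29.73
ee_pos: [0.5107, -0.3459, 0.0747]
tcp_rot: [0.001, 0.725, 0.688, 0.0]
contact_force: [0.5, -0.1, -3.0]
grip_width: 0.0232
grip_force: 62.2
```

Emit:
{"fn": "drive_tool", "kwargs": {"moves": [[[0, 0, -0.06, 0, -1], [0, 0, 0, 0, -1], [0, 0, -0.05, 0, -1], [0, 0, 0, 0, -1], [0, 0, 0, 0, -1]]]}}

```text
time_s: 30.15
ee_pos: [0.5101, -0.3456, 0.0694]
tcp_rot: [0.001, 0.726, 0.688, 0.0]
contact_force: [-0.1, 1.6, 5.6]
grip_width: 0.0235
grip_force: 63.4
```

Emit:
{"fn": "drive_tool", "kwargs": {"moves": [[[0, 0, 0, 0, 1], [0, 0, 0, 0, 1], [0, 0, 0, 0, 1], [0, 0, 0, 0, 1], [0, 0, 0, 0, 1], [0, 0, 0, 0, 1], [0, 0, 0.4, 0, 1], [0, 0, 0.9, 0, 1], [0, 0, 0.9, 0, 1], [0, 0, 0.9, 0, 1], [0, 0, 0.9, 0, 1], [0, 0, 0.5, 0, 1]]]}}

```text
time_s: 31.15
ee_pos: [0.5101, -0.3466, 0.2528]
tcp_rot: [0.002, 0.726, 0.688, 0.001]
contact_force: [0.6, -1.6, 0.2]
grip_width: 0.0855
grip_force: 0.0
```

Emit:
{"fn": "drive_tool", "kwargs": {"moves": [[[0.145, 0.905, 0, 0, 1], [0.145, 0.905, 0, 0, 1], [0.145, 0.905, 0, 0, 1], [0.145, 0.905, 0, 0, 1], [0.145, 0.905, 0, 0, 1], [0.145, 0.905, 0, 0, 1], [0.145, 0.905, 0, 0, 1], [0.145, 0.905, 0, 0, 1], [0.145, 0.905, 0, 0, 1], [0.145, 0.905, 0, 0, 1], [0, 0, 0, 0, 1], [0, 0, 0, 0, 1]]]}}

```text
time_s: 32.15
ee_pos: [0.5676, 0.0197, 0.2481]
tcp_rot: [-0.0, 0.724, 0.69, -0.0]
contact_force: [0.5, -0.7, 0.1]
grip_width: 0.0853
grip_force: 0.0
```

```bash
cat >> h.py <<'E'
def rects(name,lo,hi,x=(0,2),y=(-2,2),mn=150,mk=None):
    im,W=world(name)
    m=((W[...,2]>lo)&(W[...,2]<hi)&(W[...,0]>x[0])&(W[...,0]<x[1])&(W[...,1]>y[0])&(W[...,1]<y[1])).astype(np.uint8)
    if mk is not None: m&=mk(im)
    n,l,st,ce=cv2.connectedComponentsWithStats(m)
    for i in range(1,n):
        if st[i,4]<mn: continue
        p=W[l==i]; c,s,a=cv2.minAreaRect((p[:,:2]*1000).astype(np.float32))
        if s[0]<s[1]: s=s[::-1]; a+=90
        a=(a+90)%180-90
        print(name,st[i],'c',np.round(c),'size',np.round(s),'long axis deg',round(a,1),'z',round(float(np.median(p[:,2])),4))
E
python3 -c "
from h import *
shot('top'); shot('wrist','w3.png')
print(ctrl.sense()['ee_pos'])
rects('wrist',.082,.094,x=(.45,.64),mn=500)
rects('top',.11,.14,x=(.4,.6),y=(-.45,-.25),mn=20)
rects('top',.035,.055,x=(.4,.6),y=(-.45,-.25),mn=20)
rects('top',.006,.013,x=(.3,.5),y=(-.3,.25),mn=200)
rects('top',.025,.045,x=(.4,.75),y=(.2,.5),mn=100)
"
```

```text
[0.56734161 0.01582775 0.24854558]
wrist [  291     0    45   345 12390] c [569.   2.] size [336.  35.] long axis deg 88.4 z 0.0875
top [428 207  10   9  82] c [ 510. -346.] size [24. 23.] long axis deg -2.4 z 0.1277
top [419 202  16  26 283] c [ 510. -346.] size [80. 48.] long axis deg -2.1 z 0.0477
top [ 315  228   68   27 1247] c [ 430. -102.] size [215.  80.] long axis deg -88.6 z 0.0092
top [233 142  22  13 162] c [741. 237.] size [65. 38.] long axis deg 47.9 z 0.0342
top [217 167  18  41 486] c [601. 292.] size [131.  39.] long axis deg -6.6 z 0.0338
top [174 191  21  42 511] c [521. 422.] size [130.  40.] long axis deg -9.9 z 0.0339
top [212 215  15  35 431] c [455. 309.] size [111.  40.] long axis deg 6.6 z 0.0341
```

Emit:
{"fn": "drive_tool", "kwargs": {"moves": [[[0.05, 0, -0.9, 0.0045, 1], [0, 0, -0.9, 0, 1], [0, 0, -0.9, 0, 1], [0, 0, -0.9, 0, 1], [0, 0, -0.6, 0, 1], [0, 0, -0.3, 0, 1], [0, 0, -0.1, 0, 1], [0, 0, 0, 0, 1], [0, 0, 0, 0, 1], [0, 0, 0, 0, 1]]]}}

```text
time_s: 33.08
ee_pos: [0.5708, 0.0164, 0.0662]
tcp_rot: [0.001, 0.721, 0.693, 0.001]
contact_force: [0.2, -0.0, 0.0]
grip_width: 0.0856
grip_force: 0.0
```

Emit:
{"fn": "drive_tool", "kwargs": {"moves": [[[0, 0, 0, 0, -1], [0, 0, 0, 0, -1], [0, 0, 0, 0, -1], [0, 0, 0, 0, -1], [0, 0, 0, 0, -1], [0, 0, 0, 0, -1], [0, 0, 0, 0, -1], [0, 0, 0, 0, -1]]]}}

```text
time_s: 33.75
ee_pos: [0.5694, 0.0167, 0.0645]
tcp_rot: [-0.0, 0.721, 0.693, -0.0]
contact_force: [-0.5, 0.4, 0.2]
grip_width: -0.0001
grip_force: 0.0
```

The fingers shut on nothing, so I'll look.

```bash
python3 -c "
from h import *
shot('wrist','w4.png'); shot('top')
im=load('top')[0]; 
rects('wrist',.082,.094,x=(.45,.64),mn=300)
rects('top',.08,.096,x=(.45,.66),y=(-.25,.25),mn=50)
"
```

```text
wrist [  265     0    92   278 21448] c [571.  67.] size [112.  34.] long axis deg 88.4 z 0.0874
wrist [307 344  14  27 318] c [568. -32.] size [16.  6.] long axis deg 88.2 z 0.0875
top [253 187  20  11 189] c [573. 166.] size [59. 33.] long axis deg 89.3 z 0.0881
top [320 186  50  15 549] c [571. -87.] size [151.  43.] long axis deg 88.9 z 0.088
```

View pics/w4.png

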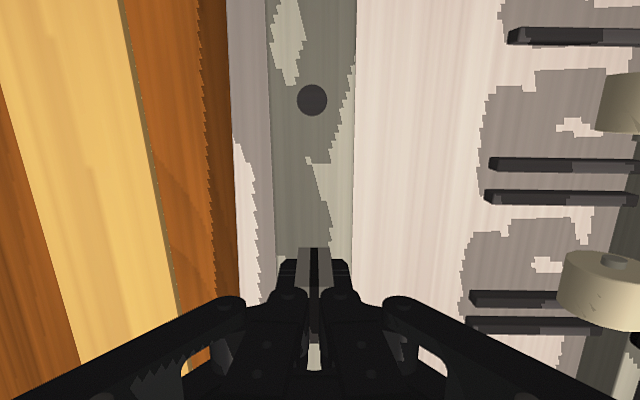

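```bash
python3 -c "
from h import *
im,W=world('wrist')
for v in (235,244,250,256,262,270,280,300,340,360):
  print(v,[ (u,(W[v,u]*1000).round().tolist()) for u in (290,304,314,325,340)])
s=ctrl.sense(); print(s['grip_width'],s['ee_pos'],s['contact_force'],s['grip_force'])
"
```

```text
235 [(290, [560.0, 31.0, 88.0]), (304, [566.0, 31.0, 87.0]), (314, [571.0, 31.0, 87.0]), (325, [576.0, 30.0, 87.0]), (340, [582.0, 30.0, 88.0])]
244 [(290, [560.0, 27.0, 87.0]), (304, [566.0, 27.0, 87.0]), (314, [571.0, 27.0, 88.0]), (325, [575.0, 26.0, 87.0]), (340, [582.0, 26.0, 87.0])]
250 [(290, [560.0, 24.0, 87.0]), (304, [567.0, 28.0, 97.0]), (314, [571.0, 27.0, 95.0]), (325, [575.0, 27.0, 96.0]), (340, [582.0, 24.0, 89.0])]
256 [(290, [560.0, 22.0, 89.0]), (304, [567.0, 28.0, 103.0]), (314, [571.0, 27.0, 101.0]), (325, [575.0, 28.0, 104.0]), (340, [582.0, 20.0, 87.0])]
262 [(290, [561.0, 24.0, 99.0]), (304, [567.0, 28.0, 108.0]), (314, [571.0, 27.0, 108.0]), (325, [575.0, 28.0, 109.0]), (340, [581.0, 23.0, 99.0])]
270 [(290, [561.0, 24.0, 106.0]), (304, [567.0, 27.0, 114.0]), (314, [571.0, 28.0, 115.0]), (325, [575.0, 27.0, 115.0]), (340, [581.0, 23.0, 105.0])]
280 [(290, [562.0, 24.0, 115.0]), (304, [567.0, 28.0, 122.0]), (314, [571.0, 27.0, 122.0]), (325, [574.0, 27.0, 122.0]), (340, [580.0, 23.0, 115.0])]
300 [(290, [563.0, 29.0, 138.0]), (304, [568.0, 29.0, 137.0]), (314, [570.0, 22.0, 127.0]), (325, [574.0, 28.0, 137.0]), (340, [579.0, 28.0, 136.0])]
340 [(290, [565.0, 34.0, 163.0]), (304, [567.0, 15.0, 137.0]), (314, [570.0, 7.0, 127.0]), (325, [574.0, 16.0, 139.0]), (340, [577.0, 33.0, 162.0])]
360 [(290, [566.0, 33.0, 169.0]), (304, [567.0, 9.0, 139.0]), (314, [568.0, -34.0, 87.0]), (325, [573.0, 9.0, 139.0]), (340, [576.0, 34.0, 169.0])]
1.683516507949477e-05 [0.56945776 0.01662873 0.06447573] [ 0.08343786 -0.19632741 -0.0851311 ] 0.0
```

The depth shows the shut fingertips at about z 0.09, just above the bar top, so the real tips sit about 25 mm higher than the stated TCP. I'll open, go lower while watching the force, and close again.

Emit:
{"fn": "drive_tool", "kwargs": {"moves": [[[0, 0, 0.05, 0, 1], [0, 0, 0, 0, 1], [0, 0, 0, 0, 1], [0, 0, 0, 0, 1], [0, 0, 0, 0, 1], [0, 0, 0, 0, 1], [0, 0, 0, 0, 1], [0, 0, -0.15, 0, 1], [0, 0, -0.15, 0, 1], [0, 0, -0.15, 0, 1], [0, 0, 0, 0, 1], [0, 0, 0, 0, 1]]]}}

```text
time_s: 34.85
ee_pos: [0.569, 0.0166, 0.0478]
tcp_rot: [-0.0, 0.721, 0.693, -0.001]
contact_force: [1.4, 0.1, 0.2]
grip_width: 0.0853
grip_force: 0.0
```

```bash
python3 -c "
from h import *
shot('wrist','w5.png'); im,W=world('wrist')
im[:]=im
x=W[250:400,200:440]*1; z=x[...,2]
print(ctrl.sense()['ee_pos'],ctrl.sense()['contact_force'])
"
```

```text
[0.56928887 0.01654305 0.04821928] [-0.14758668 -0.60853723  0.94505784]
```

View pics/w5.png

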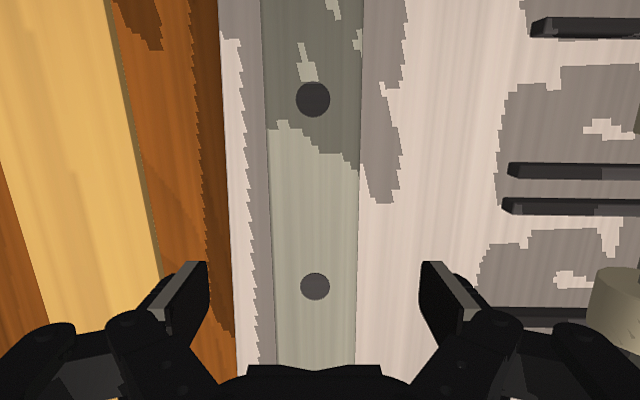

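Emit:
{"fn": "drive_tool", "kwargs": {"moves": [[[0, 0, -0.15, 0, 1], [0, 0, -0.13, 0, 1], [0, 0, 0, 0, 1], [0, 0, 0, 0, 1], [0, 0, 0, 0, -1], [0, 0, 0, 0, -1], [0, 0, 0, 0, -1], [0, 0, 0, 0, -1], [0, 0, 0, 0, -1], [0, 0, 0, 0, -1], [0, 0, 0, 0, -1], [0, 0, 0, 0, -1]]]}}

```text
time_s: 35.9
ee_pos: [0.5697, 0.0167, 0.0377]
tcp_rot: [0.0, 0.721, 0.693, 0.0]
contact_force: [-1.7, 1.0, 5.8]
grip_width: 0.0333
grip_force: 61.3
```

Emit:
{"fn": "drive_tool", "kwargs": {"moves": [[[-0.1, 0, 0.3, 0, -1], [0, 0, 0.8, 0, -1], [0, 0, 0.8, 0, -1], [-0.43, -0.108, 0, 0.0024, -1], [-0.43, -0.108, 0, 0.0024, -1], [-0.43, -0.108, 0, 0.0024, -1], [-0.43, -0.108, 0, 0.0024, -1], [-0.43, -0.108, 0, 0.0024, -1], [-0.43, -0.108, 0, 0.0024, -1], [-0.43, -0.108, 0, 0.0024, -1], [-0.43, -0.108, 0, 0.0024, -1], [0, 0, 0, 0, -1]]]}}

```text
time_s: 36.9
ee_pos: [0.4229, -0.0188, 0.113]
tcp_rot: [-0.002, 0.7, 0.714, -0.001]
contact_force: [-0.6, -0.4, -5.0]
grip_width: 0.0331
grip_force: 61.1
```

Emit:
{"fn": "drive_tool", "kwargs": {"moves": [[[0, 0, -0.8, 0, -1], [0, 0, -0.8, 0, -1], [0, 0, -0.8, 0, -1], [0, 0, -0.4, 0, -1], [0, 0, -0.15, 0, -1], [0, 0, 0, 0, -1], [0, 0, 0, 0, -1], [0, 0, 0, 0, -1]]]}}

```text
time_s: 37.57
ee_pos: [0.4289, -0.0179, -0.0036]
tcp_rot: [0.001, 0.699, 0.715, 0.001]
contact_force: [0.1, -0.3, -4.6]
grip_width: 0.0329
grip_force: 61.2
```

Emit:
{"fn": "drive_tool", "kwargs": {"moves": [[[-0.03, 0, -0.1, 0, -1], [0, 0, -0.1, 0, -1], [0, 0, 0, 0, -1], [0, 0, -0.04, 0, -1], [0, 0, 0, 0, -1], [0, 0, 0, 0, -1]]]}}

```text
time_s: 38.07
ee_pos: [0.4267, -0.0177, -0.0134]
tcp_rot: [-0.0, 0.699, 0.715, 0.001]
contact_force: [-4.8, 1.7, 19.7]
grip_width: 0.0328
grip_force: 64.4
```

Emit:
{"fn": "drive_tool", "kwargs": {"moves": [[[0, 0, 0.03, 0, 1], [0, 0, 0, 0, 1], [0, 0, 0, 0, 1], [0, 0, 0, 0, 1], [0, 0, 0, 0, 1], [0, 0, 0, 0, 1], [0, 0, 0.5, 0, 1], [0, 0, 0.9, 0, 1], [0, 0, 0.9, 0, 1], [0, 0, 0.9, 0, 1], [0, 0, 0.9, 0, 1], [0, 0, 0.9, 0, 1]]]}}

```text
time_s: 39.07
ee_pos: [0.4261, -0.0184, 0.1885]
tcp_rot: [0.0, 0.7, 0.714, -0.0]
contact_force: [0.1, 0.7, -0.4]
grip_width: 0.0854
grip_force: 0.0
```

Emit:
{"fn": "drive_tool", "kwargs": {"moves": [[[0.26, 0.658, 0, 0.038, 1], [0.26, 0.658, 0, 0.038, 1], [0.26, 0.658, 0, 0.038, 1], [0.26, 0.658, 0, 0.038, 1], [0.26, 0.658, 0, 0.038, 1], [0.26, 0.658, 0, 0.038, 1], [0.26, 0.658, 0, 0.038, 1], [0.26, 0.658, 0, 0.038, 1], [0.26, 0.658, 0, 0.038, 1], [0.26, 0.658, 0, 0.038, 1], [0.26, 0.658, 0, 0.038, 1], [0.26, 0.658, 0, 0.038, 1]]]}}

```text
time_s: 40.07
ee_pos: [0.5516, 0.2992, 0.1865]
tcp_rot: [-0.0, 0.055, 0.998, -0.0]
contact_force: [1.2, -0.7, -0.2]
grip_width: 0.0851
grip_force: 0.0
```

Emit:
{"fn": "drive_tool", "kwargs": {"moves": [[[0, 0, 0, 0, 1], [0, 0, 0, 0, 1], [0, 0, 0, 0, 1]]]}}

```text
time_s: 40.32
ee_pos: [0.5513, 0.297, 0.1864]
tcp_rot: [-0.0, 0.059, 0.998, -0.001]
contact_force: [1.0, 0.8, -0.3]
grip_width: 0.0853
grip_force: 0.0
```

```bash
python3 -c "
from h import *
shot('top'); shot('wrist','w6.png')
print(ctrl.sense()['ee_pos'],ctrl.sense()['tcp_rot'])
rects('wrist',.028,.042,x=(.3,.8),y=(.2,.55),mn=400)
rects('top',.028,.045,x=(.3,.72),y=(-.25,.5),mn=50)
rects('top',.006,.013,x=(.3,.5),y=(-.3,.25),mn=30)
"
```

```text
[0.55135833 0.29648615 0.18687939] [-1.21797602e-04  5.95635275e-02  9.98224434e-01 -3.89120430e-04]
wrist [ 275    0   75  137 6054] c [453. 309.] size [114.  38.] long axis deg 7.1 z 0.0334
wrist [ 416   53   67  150 6364] c [521. 421.] size [131.  38.] long axis deg -11.3 z 0.0334
wrist [ 294  163   42  128 4974] c [600. 291.] size [130.  38.] long axis deg -6.9 z 0.0334
wrist [428 244  59  21 424] c [640. 427.] size [52. 17.] long axis deg 84.9 z 0.036
wrist [ 247  331   81   40 1526] c [748. 243.] size [83. 38.] long axis deg 46.3 z 0.0332
top [221 167  14  19 184] c [637. 287.] size [57. 39.] long axis deg -10.4 z 0.0342
top [217 194  14  14 137] c [555. 297.] size [40. 39.] long axis deg -7.0 z 0.0343
top [212 215  16  41 392] c [445. 308.] size [130.  39.] long axis deg 8.5 z 0.0339
top [ 265  234  115   15 1267] c [427. -18.] size [359.  35.] long axis deg -88.3 z 0.0372
top [ 262  227  121   29 1318] c [429. -18.] size [384.  85.] long axis deg -88.7 z 0.0092
```

View pics/w6.png

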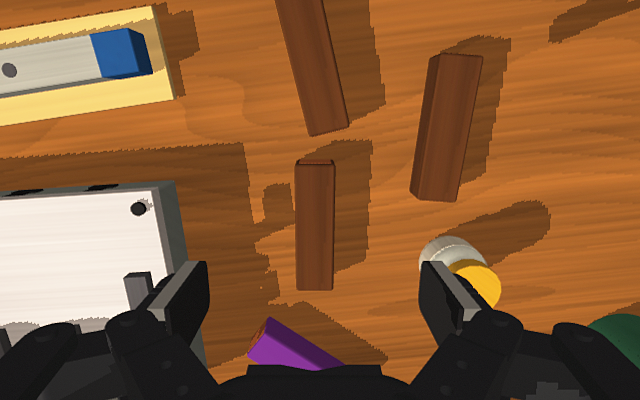

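The bar lies straight along the board. In the wrist view the blank to take is at (315,225), with the other two at (310,65) and (448,125), and the purple decoy at (290,345). I'll go down on the first.

Emit:
{"fn": "drive_tool", "kwargs": {"moves": [[[0, 0.02, -0.9, 0, 1], [0, 0, -0.9, 0, 1], [0, 0, -0.9, 0, 1], [0, 0, -0.9, 0, 1], [0, 0, -0.9, 0, 1], [0, 0, -0.5, 0, 1], [0, 0, -0.15, 0, 1], [0, 0, 0, 0, 1], [0, 0, 0, 0, 1], [0, 0, 0, 0, 1]]]}}

```text
time_s: 41.25
ee_pos: [0.5529, 0.2991, -0.017]
tcp_rot: [0.001, 0.059, 0.998, 0.001]
contact_force: [0.2, 0.9, 0.5]
grip_width: 0.0856
grip_force: 0.0
```

Emit:
{"fn": "drive_tool", "kwargs": {"moves": [[[0, 0, 0, 0, -1], [0, 0, 0, 0, -1], [0, 0, 0, 0, -1], [0, 0, 0, 0, -1], [0, 0, 0, 0, -1], [0, 0, 0, 0, -1], [0, 0, 0, 0, -1], [0, 0, 0, 0, -1]]]}}

```text
time_s: 41.92
ee_pos: [0.5519, 0.299, -0.0182]
tcp_rot: [0.0, 0.058, 0.998, 0.0]
contact_force: [-1.0, 0.2, 6.4]
grip_width: 0.0369
grip_force: 61.2
```

Emit:
{"fn": "drive_tool", "kwargs": {"moves": [[[0, 0, 0.4, 0, -1], [0, 0, 0.9, 0, -1], [0, 0, 0.9, 0, -1], [-0.05, 0, 0.9, 0, -1], [-0.1, 0, 0.2, 0, -1], [-0.04, -0.9, 0, 0.0028, -1], [-0.04, -0.9, 0, 0.0028, -1], [-0.04, -0.9, 0, 0.0028, -1], [-0.04, -0.9, 0, 0.0028, -1], [-0.04, -0.9, 0, 0.0028, -1], [-0.04, -0.9, 0, 0.0028, -1], [-0.04, -0.9, 0, 0.0028, -1]]]}}

```text
time_s: 42.92
ee_pos: [0.5335, 0.0451, 0.1127]
tcp_rot: [-0.0, 0.027, 1.0, 0.0]
contact_force: [0.3, 0.0, -1.4]
grip_width: 0.037
grip_force: 60.5
```

Emit:
{"fn": "drive_tool", "kwargs": {"moves": [[[0, -0.9, 0, 0, -1], [0, -0.9, 0, 0, -1], [0, -0.73, 0, 0, -1], [0, 0, 0, 0, -1], [0, 0, 0, 0, -1], [0, 0, -0.7, 0, -1], [0, 0, -0.7, 0, -1], [0, 0, 0, 0, -1], [0, 0, 0, 0, -1], [0, 0, 0, 0, -1]]]}}

```text
time_s: 43.75
ee_pos: [0.5347, -0.0537, 0.0578]
tcp_rot: [0.0, 0.027, 1.0, 0.0]
contact_force: [0.0, -0.6, -1.4]
grip_width: 0.037
grip_force: 60.6
```

```bash
cat >> h.py <<'E'
def blank(zlo,zhi,fx=(645,12),yaw=-3.1):
    shot('wrist'); shot('top'); c,s=np.cos(np.radians(yaw)),np.sin(np.radians(yaw))
    for cam in('top','wrist'):
        im,W=world(cam); h=cv2.cvtColor(im,cv2.COLOR_BGR2HSV)
        m=(W[...,2]*1000>zlo)&(W[...,2]*1000<zhi)&(h[...,1]>90)&(h[...,2]<120)&(W[...,0]>.45)&(abs(W[...,1])<.2)
        n,l,st,_=cv2.connectedComponentsWithStats(m.astype(np.uint8))
        for i in range(1,n):
            if st[i,4]<25: continue
            D=W[l==i]*1000-np.array([*fx,0]); F=np.stack([D[:,0]*c+D[:,1]*s,-D[:,0]*s+D[:,1]*c],-1).astype(np.float32)
            r=cv2.minAreaRect(F); print(cam,st[i,4],'fix x',np.percentile(F[:,0],[1,99]).round(1),'y',np.percentile(F[:,1],[1,99]).round(1),'ang',round(r[2],1),'z',np.median(D[:,2]).round(1))
    S=ctrl.sense(); p=S['ee_pos']*1000-np.array([*fx,0]); print('tcp fix',np.round([p[0]*c+p[1]*s,-p[0]*s+p[1]*c,p[2]],1),np.round(S['tcp_rot'],4),np.round(S['contact_force'],1),S['time_s'])
E
python3 -c "
from h import *
blank(88,112)
cv2.imwrite('pics/t2.png',cv2.resize(load('top')[0][120:270,165:465],(798,399)))
"
```

```text
wrist 12452 fix x [-122.9  -76.2] y [-89.7 -53.5] ang 88.9 z 109.2
tcp fix [-105.8  -71.9   58.4] [1.200e-03 2.720e-02 9.996e-01 1.000e-04] [-0.   0.1 -0.8] 43.85
```

View pics/t2.png

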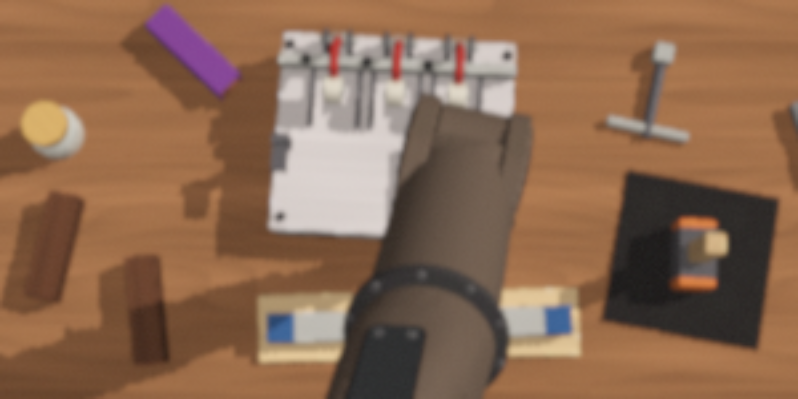

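Emit:
{"fn": "drive_tool", "kwargs": {"moves": [[[0, 0, -0.2, 0, -1], [0, 0, -0.2, 0, -1], [0, 0, -0.02, 0, -1], [0, 0, 0, 0, -1], [0, 0, 0, 0, -1]]]}}

```text
time_s: 44.27
ee_pos: [0.5354, -0.0544, 0.041]
tcp_rot: [0.001, 0.028, 1.0, 0.0]
contact_force: [-1.5, 1.1, 11.9]
grip_width: 0.0371
grip_force: 63.3
```

Emit:
{"fn": "drive_tool", "kwargs": {"moves": [[[0.17, -0.009, 0, 0, -1], [0.17, -0.009, 0, 0, -1], [0.17, -0.009, 0, 0, -1], [0.17, -0.009, 0, 0, -1], [0.17, -0.009, 0, 0, -1], [0.17, -0.009, 0, 0, -1], [0.17, -0.009, 0, 0, -1], [0.17, -0.009, 0, 0, -1], [0.17, -0.009, 0, 0, -1], [0.17, -0.009, 0, 0, -1], [0, 0, 0, 0, -1], [0, 0, 0, 0, -1]]]}}

```text
time_s: 45.27
ee_pos: [0.5995, -0.0588, 0.0408]
tcp_rot: [-0.002, 0.028, 1.0, 0.0]
contact_force: [-15.2, -0.5, 22.5]
grip_width: 0.0372
grip_force: 65.2
```

```bash
python3 -c "
from h import *
blank(88,112)"
```

```text
wrist 11445 fix x [-57.8 -11.9] y [-91.3 -55. ] ang 89.1 z 93.3
tcp fix [-41.6 -73.2  40.8] [-2.100e-03  2.820e-02  9.996e-01  2.000e-04] [-15.2  -0.8  22.6] 45.3667
```

Emit:
{"fn": "drive_tool", "kwargs": {"moves": [[[0.1, -0.004, 0, 0, -1], [0.1, -0.004, 0, 0, -1], [0.06, 0, 0, 0, -1], [0, 0, 0, 0, -1], [0, 0, 0, 0, -1]]]}}

```text
time_s: 45.78
ee_pos: [0.6063, -0.0592, 0.0408]
tcp_rot: [-0.005, 0.028, 1.0, 0.0]
contact_force: [-28.8, -0.6, 34.4]
grip_width: 0.0373
grip_force: 66.6
```

```bash
python3 -c "
from h import *
blank(88,112)"
```

```text
wrist 11492 fix x [-50.8  -4.9] y [-91.4 -55. ] ang 89.0 z 93.3
tcp fix [-34.8 -73.2  40.8] [-5.200e-03  2.840e-02  9.996e-01  5.000e-04] [-28.7   0.9  34.4] 45.8833
```

Emit:
{"fn": "drive_tool", "kwargs": {"moves": [[[0.08, -0.004, 0.02, 0, -1], [0.06, -0.003, 0, 0, -1], [0, 0, 0, 0, -1], [0, 0, 0, 0, -1]]]}}

```text
time_s: 46.22
ee_pos: [0.6063, -0.0592, 0.0405]
tcp_rot: [-0.01, 0.029, 1.0, 0.001]
contact_force: [-44.9, 1.6, 44.3]
grip_width: 0.0368
grip_force: 68.2
```

```bash
python3 -c "
from h import *
blank(88,112)"
```

```text
wrist 11621 fix x [-50.7  -4.9] y [-91.4 -55.1] ang 89.4 z 93.3
tcp fix [-34.8 -73.1  40.6] [-0.0103  0.0285  0.9995  0.001 ] [-44.1   1.1  44.1] 46.3167
```

Emit:
{"fn": "drive_tool", "kwargs": {"moves": [[[-0.14, 0.007, 0.02, 0, -1], [-0.14, 0.007, 0.03, 0, -1], [0, 0, 0, 0, -1], [0, 0, 0, 0, 0.2], [0, 0, 0, 0, 0.2], [0, 0, 0, 0, 0.2], [0, 0, 0, 0, 0.2], [0, 0, 0.4, 0, 0.2], [0, 0, 0.9, 0, 0.2], [0, 0, 0.9, 0, 0.2], [0, 0, 0.9, 0, 0.2], [0, 0, 0.5, 0, 0.2]]]}}

```text
time_s: 47.32
ee_pos: [0.6092, -0.0583, 0.1915]
tcp_rot: [0.003, 0.027, 1.0, 0.0]
contact_force: [0.7, -0.1, 1.0]
grip_width: 0.0515
grip_force: 0.0
```

```bash
python3 -c "
from h import *
blank(88,102)
rects('top',.028,.042,x=(.3,.72),y=(.2,.5),mn=50)
print(ctrl.sense()['ee_pos'],ctrl.sense()['grip_width'])
"
```

```text
wrist 5669 fix x [-52.5  71. ] y [-91.5 -54.8] ang 89.5 z 93.4
tcp fix [-30.9 -72.1 191.7] [4.300e-03 2.740e-02 9.996e-01 2.000e-04] [0.5 0.  0. ] 47.4167
top [174 191  21  42 488] c [521. 422.] size [130.  40.] long axis deg -10.6 z 0.0339
top [212 215  15  42 491] c [445. 308.] size [131.  39.] long axis deg 7.3 z 0.0341
top [155 263  11  19 111] c [330. 486.] size [56. 29.] long axis deg 0.9 z 0.0337
[ 0.61024108 -0.05828805  0.19165922] 0.05095507548156321
```

Emit:
{"fn": "drive_tool", "kwargs": {"moves": [[[-0.446, 0.75, 0, 0.0048, 1], [-0.446, 0.75, 0, 0.0048, 1], [-0.446, 0.75, 0, 0.0048, 1], [-0.446, 0.75, 0, 0.0048, 1], [-0.446, 0.75, 0, 0.0048, 1], [-0.446, 0.75, 0, 0.0048, 1], [-0.446, 0.75, 0, 0.0048, 1], [-0.446, 0.75, 0, 0.0048, 1], [-0.446, 0.75, 0, 0.0048, 1], [-0.446, 0.75, 0, 0.0048, 1], [-0.446, 0.75, 0, 0.0048, 1], [-0.446, 0.75, 0, 0.0048, 1]]]}}

```text
time_s: 48.42
ee_pos: [0.3917, 0.3034, 0.1865]
tcp_rot: [-0.0, -0.063, 0.998, 0.0]
contact_force: [0.3, 0.7, -0.1]
grip_width: 0.0854
grip_force: 0.0
```

Emit:
{"fn": "drive_tool", "kwargs": {"moves": [[[0, 0, 0, 0, 1], [0, 0, 0, 0, 1], [0, 0, 0, 0, 1]]]}}

```text
time_s: 48.67
ee_pos: [0.3931, 0.3016, 0.1865]
tcp_rot: [-0.0, -0.063, 0.998, -0.0]
contact_force: [-0.1, 0.1, -0.4]
grip_width: 0.0855
grip_force: 0.0
```

```bash
python3 -c "
from h import *
shot('wrist');shot('top')
print(ctrl.sense()['ee_pos'],ctrl.sense()['tcp_rot'])
rects('wrist',.028,.042,x=(.3,.8),y=(.2,.55),mn=400)
rects('top',.028,.042,x=(.3,.72),y=(.2,.5),mn=50)
blank(88,102)
"
```

```text
[0.39368415 0.30073945 0.1866414 ] [-2.43552753e-05 -6.18782219e-02  9.98083665e-01 -2.86745720e-04]
wrist [ 514  101   64  112 4783] c [341. 509.] size [109.  39.] long axis deg 26.5 z 0.0334
wrist [ 293  166   41  128 4953] c [445. 307.] size [131.  38.] long axis deg 7.3 z 0.0334
wrist [ 374  254   67  115 2770] c [521. 421.] size [131.  38.] long axis deg -10.9 z 0.0334
top [177 191  18  35 361] c [532. 419.] size [106.  40.] long axis deg -11.0 z 0.0341
top [212 215  14  26 276] c [470. 311.] size [79. 39.] long axis deg 6.7 z 0.0341
top [215 249  13   8  75] c [390. 300.] size [38. 20.] long axis deg -81.5 z 0.0342
top 284 fix x [-53.3  34.9] y [-87.7 -56.3] ang 89.3 z 94.3
tcp fix [-266.5  274.8  186.8] [ 1.000e-04 -6.180e-02  9.981e-01 -1.000e-04] [-0.  -0.2 -0.1] 48.8667
```

Emit:
{"fn": "drive_tool", "kwargs": {"moves": [[[0.07, 0.015, -0.9, 0, 1], [0, 0, -0.9, 0, 1], [0, 0, -0.9, 0, 1], [0, 0, -0.9, 0, 1], [0, 0, -0.9, 0, 1], [0, 0, -0.5, 0, 1], [0, 0, -0.15, 0, 1], [0, 0, 0, 0, 1], [0, 0, 0, 0, 1], [0, 0, 0, 0, 1]]]}}

```text
time_s: 49.7
ee_pos: [0.397, 0.3031, -0.0176]
tcp_rot: [0.001, -0.063, 0.998, 0.001]
contact_force: [0.3, 0.1, -0.4]
grip_width: 0.0852
grip_force: 0.0
```

Emit:
{"fn": "drive_tool", "kwargs": {"moves": [[[0, 0, 0, 0, -1], [0, 0, 0, 0, -1], [0, 0, 0, 0, -1], [0, 0, 0, 0, -1], [0, 0, 0, 0, -1], [0, 0, 0, 0, -1], [0, 0, 0, 0, -1], [0, 0, 0.4, 0, -1], [0, 0, 0.9, 0, -1], [0, 0, 0.9, 0, -1], [0, 0, 0.9, 0, -1], [0, 0, 0.2, 0, -1]]]}}

```text
time_s: 50.7
ee_pos: [0.3978, 0.3041, 0.118]
tcp_rot: [0.003, -0.063, 0.998, 0.002]
contact_force: [1.4, -0.1, -1.3]
grip_width: 0.0371
grip_force: 60.6
```

Emit:
{"fn": "drive_tool", "kwargs": {"moves": [[[0.394, -0.787, 0, -0.0063, -1], [0.394, -0.787, 0, -0.0063, -1], [0.394, -0.787, 0, -0.0063, -1], [0.394, -0.787, 0, -0.0063, -1], [0.394, -0.787, 0, -0.0063, -1], [0.394, -0.787, 0, -0.0063, -1], [0.394, -0.787, 0, -0.0063, -1], [0.394, -0.787, 0, -0.0063, -1], [0.394, -0.787, 0, -0.0063, -1], [0, 0, 0, 0, -1], [0, 0, 0, 0, -1], [0, 0, 0, 0, -1]]]}}

```text
time_s: 51.7
ee_pos: [0.5369, 0.0195, 0.1123]
tcp_rot: [-0.001, 0.026, 1.0, 0.0]
contact_force: [-0.9, 0.9, -1.8]
grip_width: 0.037
grip_force: 60.6
```

```bash
python3 -c "
from h import *
blank(120,175)
"
```

```text
wrist 13314 fix x [-124.9  -78. ] y [-16.4  19.8] ang 89.4 z 163.7
tcp fix [-108.4    2.9  112.6] [-5.000e-04  2.500e-02  9.997e-01  3.000e-04] [-0.4  1.3 -1.1] 51.8
```

Emit:
{"fn": "drive_tool", "kwargs": {"moves": [[[0, -0.05, -0.7, 0, -1], [0, 0, -0.7, 0, -1], [0, 0, -0.2, 0, -1], [0, 0, -0.2, 0, -1], [0, 0, 0, 0, -1], [0, 0, 0, 0, -1], [0, 0, 0, 0, -1]]]}}

```text
time_s: 52.38
ee_pos: [0.5381, 0.0178, 0.0417]
tcp_rot: [0.001, 0.026, 1.0, 0.0]
contact_force: [-0.1, 1.0, -1.6]
grip_width: 0.0371
grip_force: 63.3
```

Emit:
{"fn": "drive_tool", "kwargs": {"moves": [[[0.17, -0.009, 0, 0, -1], [0.17, -0.009, 0, 0, -1], [0.17, -0.009, 0, 0, -1], [0.17, -0.009, 0, 0, -1], [0.17, -0.009, 0, 0, -1], [0.17, -0.009, 0, 0, -1], [0.17, -0.009, 0, 0, -1], [0.17, -0.009, 0, 0, -1], [0.17, -0.009, 0, 0, -1], [0.17, -0.009, 0, 0, -1], [0, 0, 0, 0, -1], [0, 0, 0, 0, -1]]]}}

```text
time_s: 53.38
ee_pos: [0.6058, 0.0136, 0.0406]
tcp_rot: [-0.0, 0.026, 1.0, 0.0]
contact_force: [-1.0, 0.2, 0.0]
grip_width: 0.0371
grip_force: 63.3
```

Emit:
{"fn": "drive_tool", "kwargs": {"moves": [[[0.1, -0.004, 0, 0, -1], [0.1, -0.004, 0, 0, -1], [0.1, -0.004, 0, 0, -1], [0, 0, 0, 0, -1], [0, 0, 0, 0, -1]]]}}

```text
time_s: 53.8
ee_pos: [0.6109, 0.0132, 0.0403]
tcp_rot: [-0.006, 0.026, 1.0, 0.0]
contact_force: [-25.4, 0.4, 20.7]
grip_width: 0.037
grip_force: 66.4
```

```bash
python3 -c "
from h import *
blank(88,112)"
```

```text
top 244 fix x [-53.3  33.8] y [-87.7 -56.2] ang 2.8 z 94.2
wrist 8097 fix x [-53.2 -16.5] y [-90.3 -53.8] ang 1.7 z 93.2
wrist 11687 fix x [-50.7  -4.6] y [-18.8  17.6] ang 89.6 z 93.3
wrist 226 fix x [-8.9  2.5] y [-73.8 -64.8] ang 48.0 z 93.4
wrist 102 fix x [ 8.4 15.5] y [-57.4 -53.8] ang 43.9 z 91.2
tcp fix [-34.   -0.6  40.4] [-6.100e-03  2.630e-02  9.996e-01  3.000e-04] [-25.1   1.2  18.6] 53.9
```

Emit:
{"fn": "drive_tool", "kwargs": {"moves": [[[-0.08, 0.004, 0.04, 0, -1], [0, 0, 0, 0, -1], [0, 0, 0, 0, 0.2], [0, 0, 0, 0, 0.2], [0, 0, 0, 0, 0.2], [0, 0, 0, 0, 0.2], [0, 0, 0.4, 0, 0.2], [0, 0, 0.9, 0, 0.2], [0, 0, 0.9, 0, 0.2], [0, 0, 0.9, 0, 0.2], [0, 0, 0.5, 0, 0.2]]]}}

```text
time_s: 54.82
ee_pos: [0.6165, 0.013, 0.1911]
tcp_rot: [0.003, 0.026, 1.0, 0.0]
contact_force: [0.1, 0.3, 0.3]
grip_width: 0.0512
grip_force: 0.0
```

Emit:
{"fn": "drive_tool", "kwargs": {"moves": [[[-0.295, 0.87, 0, -0.0037, 1], [-0.295, 0.87, 0, -0.0037, 1], [-0.295, 0.87, 0, -0.0037, 1], [-0.295, 0.87, 0, -0.0037, 1], [-0.295, 0.87, 0, -0.0037, 1], [-0.295, 0.87, 0, -0.0037, 1], [-0.295, 0.87, 0, -0.0037, 1], [-0.295, 0.87, 0, -0.0037, 1], [-0.295, 0.87, 0, -0.0037, 1], [-0.295, 0.87, 0, -0.0037, 1], [-0.295, 0.87, 0, -0.0037, 1], [-0.295, 0.87, 0, -0.0037, 1]]]}}

```text
time_s: 55.82
ee_pos: [0.4724, 0.4328, 0.1869]
tcp_rot: [0.0, 0.096, 0.995, 0.0]
contact_force: [0.8, 0.4, -0.1]
grip_width: 0.0854
grip_force: 0.0
```

Emit:
{"fn": "drive_tool", "kwargs": {"moves": [[[0, 0, 0, 0, 1], [0, 0, 0, 0, 1], [0, 0, 0, 0, 1]]]}}

```text
time_s: 56.07
ee_pos: [0.4733, 0.4305, 0.1865]
tcp_rot: [0.0, 0.096, 0.995, -0.0]
contact_force: [0.7, -0.7, -0.3]
grip_width: 0.0855
grip_force: 0.0
```

```bash
python3 -c "
from h import *
blank(88,102)
print(ctrl.sense()['ee_pos'],ctrl.sense()['tcp_rot'])
rects('wrist',.028,.042,x=(.3,.8),y=(.2,.55),mn=400)
rects('top',.028,.042,x=(.3,.72),y=(.2,.5),mn=50)
"
```

```text
top 283 fix x [-51.   36.9] y [-16.   15.3] ang 0.1 z 94.6
top 285 fix x [-53.3  34.4] y [-87.6 -56.3] ang 89.4 z 94.2
tcp fix [-193.3  407.5  186.7] [ 4.000e-04  9.680e-02  9.953e-01 -2.000e-04] [-0.4  0.2  0.2] 56.1667
[0.47400384 0.42933822 0.18673972] [ 4.29145079e-04  9.68245330e-02  9.95301360e-01 -1.66171596e-04]
wrist [ 343    0   89   77 3701] c [356. 518.] size [77. 39.] long axis deg 27.0 z 0.0334
wrist [ 294  162   41  128 4970] c [520. 422.] size [129.  38.] long axis deg -11.2 z 0.0334
wrist [315 325  57  40 618] c [650. 427.] size [60. 37.] long axis deg 85.2 z 0.0365
top [174 191  21  42 447] c [521. 422.] size [130.  40.] long axis deg -11.2 z 0.0339
```

Emit:
{"fn": "drive_tool", "kwargs": {"moves": [[[-0.03, 0.05, -0.9, 0, 1], [0, 0, -0.9, 0, 1], [0, 0, -0.9, 0, 1], [0, 0, -0.9, 0, 1], [0, 0, -0.9, 0, 1], [0, 0, -0.5, 0, 1], [0, 0, -0.15, 0, 1], [0, 0, 0, 0, 1], [0, 0, 0, 0, 1], [0, 0, 0, 0, 1]]]}}

```text
time_s: 57.0
ee_pos: [0.4732, 0.4335, -0.0174]
tcp_rot: [0.001, 0.096, 0.995, 0.001]
contact_force: [0.1, -0.4, 0.7]
grip_width: 0.0854
grip_force: 0.0
```

Emit:
{"fn": "drive_tool", "kwargs": {"moves": [[[0, 0, 0, 0, -1], [0, 0, 0, 0, -1], [0, 0, 0, 0, -1], [0, 0, 0, 0, -1], [0, 0, 0, 0, -1], [0, 0, 0, 0, -1], [0, 0, 0, 0, -1], [0, 0, 0.4, 0, -1], [0, 0, 0.9, 0, -1], [0, 0, 0.9, 0, -1], [0, 0, 0.9, 0, -1], [0, 0, 0.2, 0, -1]]]}}

```text
time_s: 58.0
ee_pos: [0.474, 0.4349, 0.1186]
tcp_rot: [0.002, 0.096, 0.995, 0.003]
contact_force: [1.0, 1.5, -0.6]
grip_width: 0.0369
grip_force: 60.5
```

Emit:
{"fn": "drive_tool", "kwargs": {"moves": [[[0.174, -0.854, 0, 0.0044, -1], [0.174, -0.854, 0, 0.0044, -1], [0.174, -0.854, 0, 0.0044, -1], [0.174, -0.854, 0, 0.0044, -1], [0.174, -0.854, 0, 0.0044, -1], [0.174, -0.854, 0, 0.0044, -1], [0.174, -0.854, 0, 0.0044, -1], [0.174, -0.854, 0, 0.0044, -1], [0.174, -0.854, 0, 0.0044, -1], [0.174, -0.854, 0, 0.0044, -1], [0, 0, 0, 0, -1], [0, 0, 0, 0, -1]]]}}

```text
time_s: 59.0
ee_pos: [0.5413, 0.0882, 0.1124]
tcp_rot: [-0.0, 0.029, 1.0, -0.0]
contact_force: [0.1, 1.5, -2.2]
grip_width: 0.0368
grip_force: 60.7
```

Emit:
{"fn": "drive_tool", "kwargs": {"moves": [[[0, 0, 0, 0, -1]]]}}

```text
time_s: 59.08
ee_pos: [0.5409, 0.0915, 0.1123]
tcp_rot: [-0.0, 0.027, 1.0, 0.0]
contact_force: [-0.6, -0.1, -0.9]
grip_width: 0.037
grip_force: 60.7
```

```bash
python3 -c "
from h import *
blank(120,175)
"
```

```text
wrist 13014 fix x [-123.2  -78.3] y [55.5 91.8] ang 88.4 z 164.0
tcp fix [-108.4   75.   112.3] [-3.000e-04  2.580e-02  9.997e-01  3.000e-04] [-0.6  0.5 -1.3] 59.1833
```

Emit:
{"fn": "drive_tool", "kwargs": {"moves": [[[0, -0.05, -0.7, 0, -1], [0, 0, -0.7, 0, -1], [0, 0, -0.2, 0, -1], [0, 0, -0.2, 0, -1], [0, 0, 0, 0, -1], [0, 0, 0, 0, -1], [0, 0, 0, 0, -1]]]}}

```text
time_s: 59.77
ee_pos: [0.5418, 0.09, 0.0412]
tcp_rot: [0.001, 0.026, 1.0, 0.0]
contact_force: [0.4, -0.2, -1.6]
grip_width: 0.0369
grip_force: 62.4
```

Emit:
{"fn": "drive_tool", "kwargs": {"moves": [[[0.17, -0.009, 0, 0, -1], [0.17, -0.009, 0, 0, -1], [0.17, -0.009, 0, 0, -1], [0.17, -0.009, 0, 0, -1], [0.17, -0.009, 0, 0, -1], [0.17, -0.009, 0, 0, -1], [0.17, -0.009, 0, 0, -1], [0.17, -0.009, 0, 0, -1], [0.17, -0.009, 0, 0, -1], [0.17, -0.009, 0, 0, -1], [0, 0, 0, 0, -1], [0, 0, 0, 0, -1]]]}}

```text
time_s: 60.77
ee_pos: [0.6094, 0.0856, 0.0403]
tcp_rot: [-0.0, 0.027, 1.0, -0.0]
contact_force: [-1.3, 1.9, -0.5]
grip_width: 0.0374
grip_force: 62.5
```

Emit:
{"fn": "drive_tool", "kwargs": {"moves": [[[0.1, -0.004, 0, 0, -1], [0.1, -0.004, 0, 0, -1], [0.1, -0.004, 0, 0, -1], [0, 0, 0, 0, -1], [0, 0, 0, 0, -1]]]}}

```text
time_s: 61.18
ee_pos: [0.613, 0.0854, 0.0401]
tcp_rot: [-0.008, 0.027, 1.0, 0.0]
contact_force: [-32.7, 0.0, 25.9]
grip_width: 0.0369
grip_force: 66.2
```

```bash
python3 -c "
from h import *
blank(88,112)"
```

```text
top 251 fix x [-50.6  36.3] y [-16.   14.8] ang 0.5 z 94.0
top 286 fix x [-52.6  34.4] y [-87.6 -56.3] ang 89.2 z 94.0
wrist 5576 fix x [-50.9 -18. ] y [-18.1  18.5] ang 90.0 z 93.1
wrist 11046 fix x [-50.5  -6.5] y [53.5 89.8] ang 89.7 z 93.3
wrist 225 fix x [-11.1   0.3] y [-1.4  7.6] ang 44.6 z 93.4
wrist 161 fix x [-1.2 11.6] y [-55.3 -53.1] ang 86.7 z 89.2
wrist 106 fix x [ 6.1 13. ] y [15.2 18.5] ang 89.8 z 91.4
tcp fix [-35.9  71.6  40.1] [-0.0074  0.0269  0.9996  0.    ] [-32.6   1.5  25.8] 61.2833
```

Emit:
{"fn": "drive_tool", "kwargs": {"moves": [[[-0.1, 0.005, 0.04, 0, -1], [0, 0, 0, 0, -1], [0, 0, 0, 0, 0.2], [0, 0, 0, 0, 0.2], [0, 0, 0, 0, 0.2], [0, 0, 0, 0, 0.2], [0, 0, 0.4, 0, 0.2], [0, 0, 0.9, 0, 0.2], [0, 0, 0.9, 0, 0.2], [0, 0, 0.9, 0, 0.2], [0, 0, 0.5, 0, 0.2]]]}}

```text
time_s: 62.2
ee_pos: [0.6193, 0.0853, 0.1908]
tcp_rot: [0.003, 0.027, 1.0, 0.001]
contact_force: [1.1, -0.8, 0.2]
grip_width: 0.0512
grip_force: 0.0
```

Emit:
{"fn": "drive_tool", "kwargs": {"moves": [[[-0.3, -0.705, 0, 0, -1], [-0.3, -0.705, 0, 0, -1], [-0.3, -0.705, 0, 0, -1], [-0.3, -0.705, 0, 0, -1], [-0.3, -0.705, 0, 0, -1], [0, 0, 0, 0, -1], [0, 0, 0, 0, -1], [0, 0, -0.9, 0, -1], [0, 0, -0.9, 0, -1], [0, 0, -0.9, 0, -1], [0, 0, -0.5, 0, -1], [0, 0, 0, 0, -1]]]}}

```text
time_s: 63.2
ee_pos: [0.5547, -0.054, 0.054]
tcp_rot: [-0.003, 0.026, 1.0, 0.0]
contact_force: [-0.5, -0.8, 1.1]
grip_width: 0.0
grip_force: 0.0
```

Emit:
{"fn": "drive_tool", "kwargs": {"moves": [[[0, 0, -0.3, 0, -1], [0, 0, 0, 0, -1], [0, 0, 0, 0, -1]]]}}

```text
time_s: 63.45
ee_pos: [0.5581, -0.055, 0.0471]
tcp_rot: [0.0, 0.026, 1.0, 0.0]
contact_force: [-0.0, -0.8, 0.4]
grip_width: 0.0001
grip_force: 0.0
```

```bash
python3 -c "
from h import *
blank(88,102)"
```

```text
top 307 fix x [-50.4  67.5] y [54.3 87.4] ang 89.9 z 94.4
top 219 fix x [-50.3  35. ] y [-12.5  15.4] ang 85.2 z 93.9
wrist 262 fix x [-53.6 -46. ] y [-74.3 -68.9] ang 0.8 z 92.8
wrist 1682 fix x [-51.2 -31.9] y [51.5 64.6] ang 2.6 z 92.8
wrist 136 fix x [-49.6 -42.7] y [-20.1 -16.5] ang 8.9 z 91.7
tcp fix [-82.8 -71.9  47.5] [1.100e-03 2.650e-02 9.996e-01 2.000e-04] [ 0.2 -0.7 -0.3] 63.55
```

Emit:
{"fn": "drive_tool", "kwargs": {"moves": [[[0.2, -0.01, 0, 0, -1], [0.2, -0.01, 0, 0, -1], [0.1, -0.005, 0, 0, -1], [0.1, -0.005, 0, 0, -1], [0, 0, 0, 0, -1], [0, 0, 0, 0, -1]]]}}

```text
time_s: 64.05
ee_pos: [0.5789, -0.0568, 0.0458]
tcp_rot: [-0.003, 0.027, 1.0, 0.0]
contact_force: [-10.0, 0.2, 6.3]
grip_width: -0.0002
grip_force: 4.8
```

Emit:
{"fn": "drive_tool", "kwargs": {"moves": [[[0.1, -0.005, 0, 0, -1], [0.1, -0.005, 0, 0, -1], [0.05, 0, 0, 0, -1], [0, 0, 0, 0, -1], [0, 0, 0, 0, -1]]]}}

```text
time_s: 64.47
ee_pos: [0.5783, -0.0568, 0.044]
tcp_rot: [-0.012, 0.027, 1.0, 0.001]
contact_force: [-40.2, 2.1, 26.0]
grip_width: -0.0003
grip_force: 20.5
```

```bash
python3 -c "
from h import *
blank(88,102)"
```

```text
top 306 fix x [-51.2  66.5] y [54.2 87. ] ang 90.0 z 94.2
top 195 fix x [-50.7  29.5] y [-8.4 15.7] ang 88.1 z 93.9
wrist 2536 fix x [-51.3 -34.5] y [-17.5  17.1] ang 63.7 z 93.0
wrist 1853 fix x [-50.1 -12.7] y [51.2 59.2] ang 7.5 z 91.7
wrist 314 fix x [-40.5 -28. ] y [-75.  -69.9] ang 89.1 z 93.4
wrist 60 fix x [-28.4 -23.3] y [-20.1 -18.9] ang 5.2 z 90.1
tcp fix [-62.8 -72.4  44. ] [-1.190e-02  2.730e-02  9.996e-01  9.000e-04] [-39.4   3.   24.8] 64.5667
```

Emit:
{"fn": "drive_tool", "kwargs": {"moves": [[[-0.3, 0.016, 0, 0, -1], [-0.5, 0.027, 0, 0, -1], [-0.2, 0, 0.5, 0, -1], [0, 0, 0.9, 0, -1], [0, 0, 0.9, 0, -1], [0, 0, 0.9, 0, -1], [-0.3, 0.8, 0.3, 0, -1], [-0.3, 0.9, 0, 0, -1], [-0.3, 0.9, 0, 0, -1], [-0.3, 0.9, 0, 0, -1], [-0.3, 0.9, 0, 0, -1], [-0.3, 0.9, 0, 0, -1]]]}}

```text
time_s: 65.57
ee_pos: [0.4792, 0.1583, 0.1868]
tcp_rot: [0.001, 0.027, 1.0, 0.0]
contact_force: [0.7, 0.3, -0.5]
grip_width: -0.0003
grip_force: 0.0
```

Emit:
{"fn": "drive_tool", "kwargs": {"moves": [[[0, 0.9, 0, 0, 0], [0, 0.9, 0, 0, 0], [0, 0.9, 0, 0, 0], [0, 0.9, 0, 0, 0], [0, 0.9, 0, 0, 0], [0, 0, 0, 0, 0], [0, 0, 0, 0, 0]]]}}

```text
time_s: 66.15
ee_pos: [0.4788, 0.3393, 0.1859]
tcp_rot: [-0.0, 0.025, 1.0, 0.0]
contact_force: [-0.0, -1.0, 0.1]
grip_width: 0.0426
grip_force: 0.0
```

```bash
python3 -c "
from h import *
blank(88,102)
im=load('top')[0]; a=cv2.resize(im[110:270,165:475],(775,400),interpolation=cv2.INTER_CUBIC); cv2.imwrite('pics/t3.png',a)
rects('top',.028,.042,x=(.3,.72),y=(-.25,.5),mn=50)
rects('top',.11,.14,x=(.4,.6),y=(-.45,-.25),mn=20)
"
```

```text
top 310 fix x [-51.   69.1] y [54.4 87.1] ang 89.8 z 94.1
top 277 fix x [-50.6  36.8] y [-15.9  15.4] ang 89.9 z 94.5
top 278 fix x [-50.1  36.1] y [-87.6 -56.3] ang 89.2 z 94.0
wrist 939 fix x [-51.3 -12.7] y [54.3 90.6] ang 87.3 z 92.9
tcp fix [-182.5  314.3  186.1] [ 1.000e-04  2.710e-02  9.996e-01 -4.000e-04] [-0.2 -0.3 -0.1] 66.25
top [ 265  234  115   15 1209] c [427. -18.] size [359.  35.] long axis deg -88.3 z 0.0368
top [428 207  10   9  81] c [ 510. -346.] size [23. 23.] long axis deg 88.2 z 0.1278
```

View pics/t3.png

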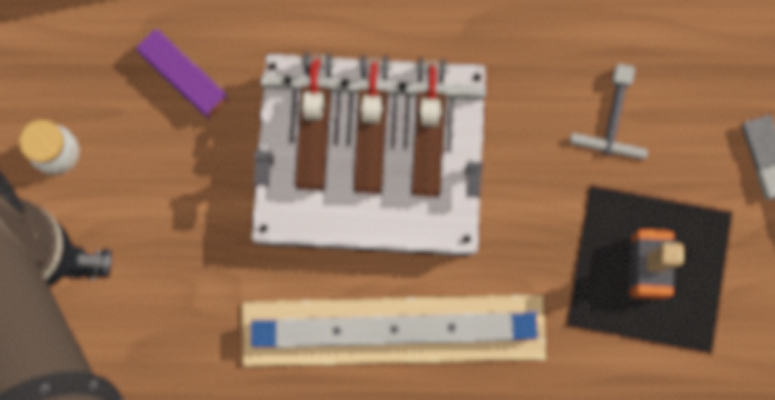

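The top view shows all three blanks home under their rollers at (313,140), (370,143) and (428,145). The bar is on the board at (393,330) and the mallet is upright on the mat at (655,262). Jar, key and brush weren't touched. I'll hand the job in.

```bash
python3 -c "
from bench import ctrl
print(ctrl.finish_job())"
```

```text
the job is handed in; nothing more can be done
None
```

I handed the job in after about 66 s. The bar lies along the board, the mallet stands upright on its mat and all three blanks are home under their rollers; I stood the mallet back before laying the bar, because the gripper had to be free.

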